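# Couple the airbrush to its compressor

## Robot

A 6-joint arm with a two-finger parallel gripper is mounted at the origin on the work surface. World frame = base frame: x ahead of the robot, y to its left, z up, the work surface at z = 0. Lengths are in m, angles in rad, forces in N, time in s.
With the tool pointing down it reaches from about 0.35 to 0.775 m from the base axis. Payload 5.5 kg.
Tool frame: the origin (TCP) lies between the finger pads; the fingertips stand 19 mm ahead of it and the grasp point (between the pads) is the TCP; z points along the fingers, y is the direction in which the jaws open and shut (so a half turn about z gives the same grasp; the last joint's range is limited). The gripper opens to 85 mm and grips with 20 to 120 N. Pads are 22 mm wide; open, the fingers measure 114 mm over their backs; the gripper's body (76 mm by 85 mm) begins 54 mm behind the grasp point. The pads swing forward as they close: fully open they stand 13 mm farther back than shut.
Start: joints at [-1.481, 0.313, 0.046, 1.304, 0, 1.431], TCP at [0.131, -0.56, 0.25] pointing down, gripper open.
Joint ranges: [-2.76, 2.76], [-0.86, 1.69], [-1.03, 1.26], [-2.2, 2.34], [-1.47, 1.5], [-3.14, 3.14]. Speed limits (rad/s): [2.57, 2.57, 3.14, 3.14, 3.14, 3.14].

## Interface

Orientations are given as a unit quaternion [w, x, y, z].
In Python, from workcell import get_state, cams, workorder gives the robot as it stands.
- The arm moves only by the tool play_rows, never from a script. Its argument "series" is text: rows parted by semicolons, each of 7 numbers parted by spaces: the opening in per cent of the stroke, from 0 (shut) to 100 (fully open), then the shift along the tool's x, y, z in cm, then the turn, a rotation vector about the tool's x, y, z in degrees. A call has 1 to 12 rows; each row shifts and turns the commanded pose from where the row before left it, along the tool's axes as they then stand; what a row does not reach is not made up. A row lasts 1/8 s, in which the tool goes at most 62.5 mm and 10.7 degrees, less where a joint would pass 70% of its speed; a pose out of reach is approached as far as the arm can. A call with a gripper value outside its range is refused whole. The fingers move at their own pace and stop on an object; "newtons" is the grip in N (left out, the last holds). Time passes only in rows, so rows that do not move let the fingers close. It gives the time, the measured TCP pose, the force and the opening at its end, in the units of the state.
- get_state(): the state, without advancing time (a new reading comes with each control period).
- cams.read_camera(name): name is "side" or "top" or "wrist"; returns the picture (480x640x3 uint8, red, green, blue); there is no depth.
- cams.get_calibration(name): a dict with "fx", "fy", "cx", "cy" (pixels), "distortion" ([k1, k2, p1, p2, k3] as OpenCV has them; the pictures are not rectified), "rvec" (rotation vector, rad) and "tvec" (3), from world to camera coordinates, as OpenCV has them. Camera axes: x right, y down, z forward; pixel columns grow to the right and rows downward; lengths in m; the calibration is good to about 2 mm. A picture is of the moment at which its call begins: read the wrist's pose just before it. get_calibration takes no time and is no camera call; for the wrist camera it gives the pose at the moment of the call.
- workorder.hand_in(): hands the job in, once; it reports no verdict.
The state is a dict: "clock": time; "joint_pos": joint angles; "qvel": joint speeds; "tau": joint torques, N m; "tcp_pos": TCP position; "orientation": TCP orientation; "wrist_force": force on the tool from outside, world axes, zero at the start; "ft_torque": the same for the moment, N m; "finger_gap": finger opening in m.
Only numpy, scipy, OpenCV 4.12 (cv2) and the standard library are available. Lean on these libraries where they do the work, as an engineer would, in place of code of your own. Each camera call takes 0.05 s, during which the arm holds its last target.

## Task

Get the airbrush ready for spraying: pull the sleeve of the quick coupler on top of the little compressor back until it stays back by itself, then take the airbrush from its rest and push its plug gently into the coupler, fully home, so that the sleeve springs forward and locks it. The fit is felt, not seen: the compressor does not always sit equally deep in its dock, so never press harder than 25 N, which would ruin the valve. Leave the airbrush standing level and locked in the coupler, and do not disturb the other things on the desk.

Things in the scene. Friction and masses are not known exactly. Their poses are not given: they have to be found in the camera images.
- dock: charging dock of a cordless airbrush compressor, fixed to the desk: black base 110 x 110 x 14 mm with a round rubber collar in the middle; origin on the desk under its centre, z up. The compressor stands upright in it on its axis, with a quick coupler pointing straight up on top
- dock_collar (a point): centre of the top of the dock's rubber collar (72 mm across, 48 mm above the desk). The grey compressor, a cylinder 52 mm across, is pushed into the collar to a depth that varies: it and its whole coupler stand 0 to 15 mm higher than the lowest position the other dock points are given for. It is a tight fit and will not shift under the forces of this job
- port (a point): fixed point on the coupler's axis, 158 mm above the desk; the true mouth (top face of the steel nose, 20 mm across) lies 0 to 15 mm straight above it. Bore 12 mm, bevelled to 17 mm at the mouth. Sleeve forward: locking balls stop a plug dead at about 8 mm. Sleeve caught back: a plug meets a spring collar at 7 mm and must be pushed, 5 N rising to 10 to 14 N, to 20 mm, where it locks and the sleeve springs forward
- grip_ring (a point): fixed point on the coupler's axis, 131 mm above the desk; the top of the sleeve's flange lies 0 to 15 mm above it while the sleeve is forward. The sleeve is dark knurled steel, 26 mm across, 24 mm tall above its flange; flange 36 mm across, 4 mm thick, 27 to 31 mm below the mouth; the sleeve's top is 3 mm below the mouth. Below: brass neck, then the compressor's top 47 mm below the mouth
- sleeve (a joint): travel of the coupler's spring sleeve in m: 0 forward (up), growing as it is pulled back, straight down towards the compressor; the spring resists with 4 N at first and 6 N at the end; it is sure to catch only when pulled all the way to its hard stop at 0.0075; let go, it then stays back by itself at about 0.005. It springs back to 0 by itself once a plug is fully home
- collar (a joint): travel of the spring collar down inside the coupler's bore, in m, growing downwards: about -0.006 risen, while it holds the sleeve back and nothing is in the bore; about 0 held down by the balls in an empty coupler whose sleeve is forward; about 0.007 pressed down by a plug that is fully home
- airbrush: steel airbrush, 176 mm long, about 130 g, lying level in its rest, air plug pointing straight down. Origin at the centre of the plug's tip; z up; +x along the barrel to the nozzle. Barrel 13 mm across, axis 52 mm above the tip, x = -60 to +60 mm, nozzle to +82, handle to -94; paint cup 25 mm across at x = +34 mm, top 83 mm above the tip; trigger button above the plug, top at 69 mm
- valve_block (a point): on the airbrush, the place to grip: centre of the flat-sided valve block, straight above the plug, 50 mm above its tip and near the centre of mass. The block is 24 mm long along the airbrush's x, 14 mm wide across y (flats face +y and -y), 38 to 60 mm above the tip; below it a stem 12 mm across
- shoulder (a point): on the airbrush, centre of the underside of the plug's round shoulder (20 mm across, 6 mm thick), 20 mm above the tip: it comes to rest on the coupler's mouth when the plug is home. The plug below it is 11 mm across, with a flat tip and a ball groove 7 to 13 mm above the tip
- rest: aluminium bench rest, fixed, base 150 x 70 x 8 mm; two forked posts at x = -50 and +53 mm carry the barrel between short prongs that reach 78 mm above the desk; the plug's tip hangs 24 mm above the desk over the rest's centre. Origin on the desk under its centre; its x runs as the airbrush's. The airbrush lifts straight up out of it
- jar_a: small glass paint jar with black lid, 32 mm across, 46 mm tall, standing close to the dock; origin under its centre; bystander
- jar_b: small glass paint jar with white lid, 32 mm across, 46 mm tall, standing close to the airbrush rest; origin under its centre; bystander
- dropper: white dropper bottle, 25 mm across, 75 mm tall, towards the far edge of the mat; origin under its centre; bystander
- tape: roll of masking tape lying flat, 60 mm across, 18 mm high, at the robot's side of the mat; origin under its centre; bystander
- dish: shallow steel dish, 84 mm across, 18 mm high; origin under its centre; bystander
- sanding_stick: flat grey sanding stick, 140 x 18 x 8 mm, lying; origin under its centre; bystander
- flat_frame: white moulded parts frame of a model kit, 133 x 93 x 6 mm, lying flat; origin under its centre; bystander
Things that resemble listed ones, but are neither listed nor needed, are in the scene too. What is shaped like the airbrush but orange is not meant.

How it is judged:
By the outcome, as a careful person would: the job done as asked, in the order asked, and still so for the second after the job is handed in, with the robot touching nothing.
It also fails if it takes over 61 s, if anything falls off the work surface, if the arm or the gripper's body presses on something with over 40 N, if the wrist force passes 120 N, or if a joint passes its speed limit or range.

## Working session

There is one attempt and no reset: what is moved stays moved. The work goes in short steps, Python scripts to look and compute and a tool call to move; the robot and the scene stay as the last step left them, time stands still between calls to the robot, and variables do not carry over. Pictures are saved under pics/ and viewed, and the job is handed in when it is done.

Besides the shell and the picture viewer there is one more tool, called after "Request:" as name(argument=value, ...), one argument or row to a line, values as JSON. play_rows: Moves the arm, as the interface text tells. Its arguments: {"type":"object","properties":{"series":{"type":"string"},"newtons":{"type":"number"}},"required":["series"]}

```bash
ls; mkdir -p pics
python3 - <<'E'
from workcell import get_state, cams
import cv2
print(get_state())
for n in ["side","top","wrist"]:
    c=cams.get_calibration(n); print(n,c)
    cv2.imwrite(f"pics/{n}0.png",cams.read_camera(n)[:,:,::-1])
E
```

```text
pics
{'clock': 0.0, 'joint_pos': array([-1.48061503e+00,  3.14008025e-01,  4.49701213e-02,  1.30361775e+00,
       -1.73030326e-05,  1.43121247e+00]), 'qvel': array([ 0.00148683, -0.00018664,  0.00097564, -0.00090994,  0.0008739 ,
        0.00016826]), 'tau': array([ 5.55472925e-04, -4.80627251e+01,  2.98535174e+01,  1.93822884e-02,
       -1.56578426e-05,  1.16512059e-06]), 'tcp_pos': array([ 0.13090601, -0.55939851,  0.2494009 ]), 'orientation': array([-9.29593600e-04,  9.93407821e-01,  1.14629997e-01,  1.43126691e-05]), 'wrist_force': array([ 0.05582928,  0.18036802, -0.15760681]), 'ft_torque': array([0.06106769, 0.01218685, 0.06215855]), 'finger_gap': 0.0853198088270782}
side {'fx': 579.15381471399, 'fy': 579.15381471399, 'cx': 319.0835164444865, 'cy': 234.58030522853417, 'distortion': array([0.04895963, 0.        , 0.        , 0.        , 0.        ]), 'rvec': array([ 0.8228771 , -2.32660968,  1.35712113]), 'tvec': array([0.4605114 , 0.27046867, 1.08781125])}
top {'fx': 530.3617913146555, 'fy': 530.3617913146555, 'cx': 319.46753316969324, 'cy': 243.10508810072892, 'distortion': array([0.00237266, 0.        , 0.        , 0.        , 0.        ]), 'rvec': array([ 2.16346456, -2.17445432,  0.07654926]), 'tvec': array([0.05126741, 0.56196911, 1.18937862])}
wrist {'fx': 342.4592101320096, 'fy': 342.4592101320096, 'cx': 317.8924992075797, 'cy': 233.73453555703887, 'distortion': array([-0.00062481,  0.        ,  0.        ,  0.        ,  0.        ]), 'rvec': array([-2.2729277 ,  1.80024139,  0.27027986]), 'tvec': array([-0.57236085, -0.03847356,  0.38050715])}
```

View pics/side0.png

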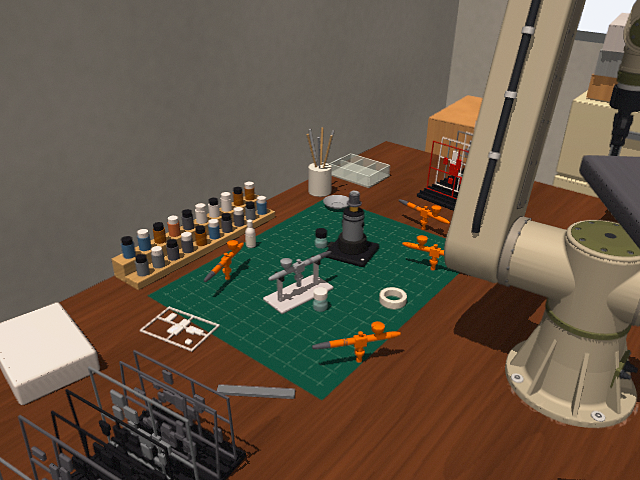

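View pics/top0.png

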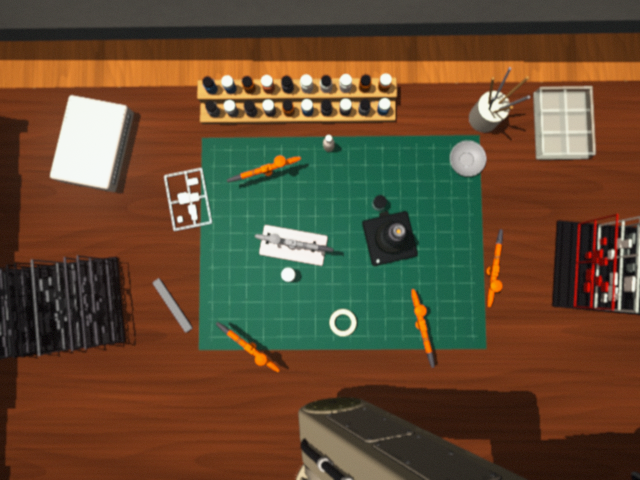

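View pics/wrist0.png

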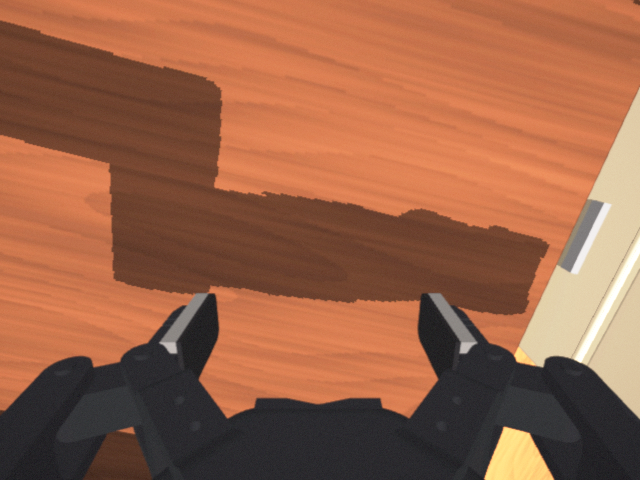

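```bash
cat > h.py <<'E'
import numpy as np, cv2
from workcell import get_state, cams, workorder
from scipy.spatial.transform import Rotation as R
def K(c): return np.array([[c['fx'],0,c['cx']],[0,c['fy'],c['cy']],[0,0,1]])
def ray(c,uv):
    p=cv2.undistortPoints(np.array([[uv]],float),K(c),c['distortion'])[0,0]
    M,_=cv2.Rodrigues(c['rvec']); d=M.T@np.array([p[0],p[1],1]); o=-M.T@c['tvec']
    return o,d/np.linalg.norm(d)
def onz(c,uv,z):
    o,d=ray(c,uv); return o+d*(z-o[2])/d[2]
def tri(l):
    A=np.zeros((3,3));b=np.zeros(3)
    for o,d in l:
        P=np.eye(3)-np.outer(d,d);A+=P;b+=P@o
    x=np.linalg.solve(A,b); return x,[np.linalg.norm((np.eye(3)-np.outer(d,d))@(x-o)) for o,d in l]
def proj(c,p):
    return cv2.projectPoints(np.array([p],float),c['rvec'],c['tvec'],K(c),c['distortion'])[0][0,0]
def crop(img,x0,y0,x1,y1,s,name):
    cv2.imwrite(name,cv2.resize(img[y0:y1,x0:x1,::-1],None,fx=s,fy=s,interpolation=cv2.INTER_CUBIC))
E
python3 - <<'E'
from h import *
t=cv2.imread('pics/top0.png')[:,:,::-1]; s=cv2.imread('pics/side0.png')[:,:,::-1]
crop(t,240,180,440,330,4,'pics/top0c.png'); crop(s,250,170,430,320,4,'pics/side0c.png')
for n in['top','side']:
    c=cams.get_calibration(n);M,_=cv2.Rodrigues(c['rvec']);print(n,-M.T@c['tvec'])
E
```

```text
top [0.45657621 0.02863479 1.23441377]
side [-0.14008825  0.92598876  0.76907573]
```

View pics/top0c.png

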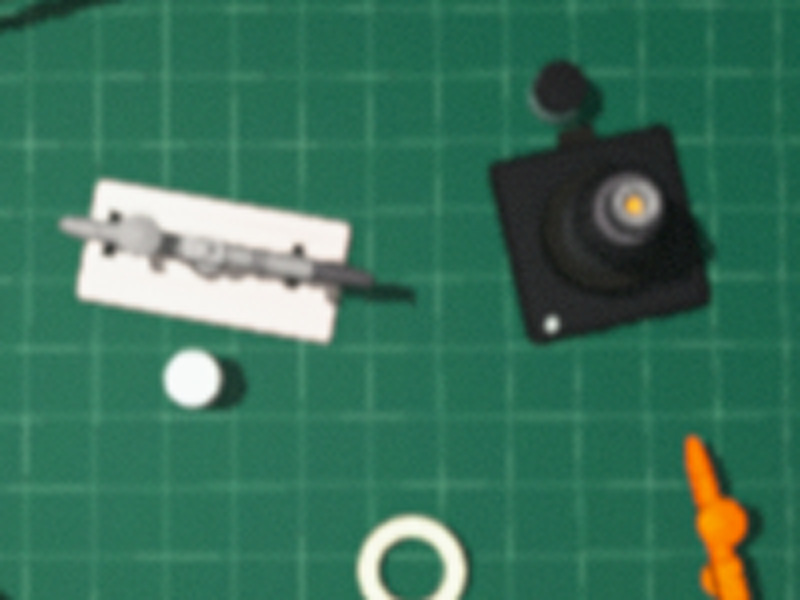

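View pics/side0c.png

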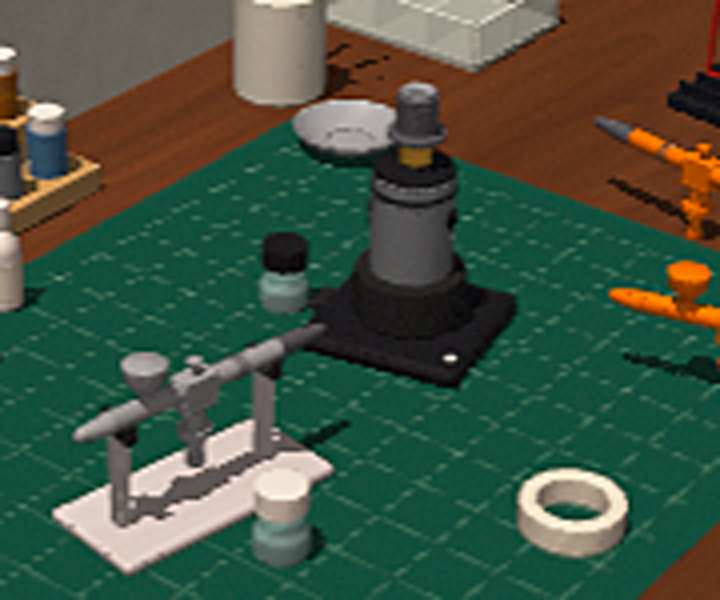

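Run:
```python
from h import *
c=cams.get_calibration('top');cs=cams.get_calibration('side')
T=lambda u,v:(u/4+240,v/4+180)
S=lambda u,v:(u/4+250,v/4+170)
r=np.array([onz(c,T(*p),.008)[:2] for p in[(100,180),(350,222),(329,343),(79,298)]])
print('rest',r.mean(0),np.linalg.norm(np.diff(r,axis=0),axis=1)); v=r[0]-r[1]+r[3]-r[2];print(np.degrees(np.arctan2(v[1],v[0])))
d=np.array([onz(c,T(*p),.014)[:2] for p in[(491,166),(665,124),(710,302),(530,343)]])
print('dock',d.mean(0),np.linalg.norm(np.diff(d,axis=0),axis=1))
for z in(.158,.165,.173): print(z,onz(c,T(634,205),z), proj(cs,[*d.mean(0),z])*4-np.array([1000,680]))
print(tri([ray(c,T(632,205)),ray(cs,S(418,91))]))
for n,p,z in [('jar_a',(560,90),.046),('jar_b',(193,379),.046)]: print(n,onz(c,T(*p),z))
```

```text
rest [0.5592982  0.10886743] [0.1478338  0.07134848 0.14744045]
79.78757431413187
dock [ 0.57323903 -0.11355221] [0.10366672 0.10608805 0.10608822]
0.158 [ 0.57389533 -0.11482039  0.158     ] [417.67464797 106.67948839]
0.165 [ 0.5731324  -0.11388749  0.165     ] [418.15068306  96.17349649]
0.173 [ 0.57226047 -0.11282132  0.173     ] [418.6980258   84.10113001]
(array([ 0.57269461, -0.11234533,  0.16904472]), [np.float64(3.8168789729195265e-06), np.float64(3.816878972872708e-06)])
jar_a [ 0.65171109 -0.08916127  0.046     ]
jar_b [0.48962763 0.11832217 0.046     ]
```

Request:
play_rows(
  series="100 4.84 -3.03 -0.7 0 0 0;100 4.84 -3.03 -0.7 0 0 0;100 4.84 -3.03 -0.7 0 0 0;100 4.84 -3.03 -0.7 0 0 0;100 4.84 -3.03 -0.7 0 0 0;100 4.84 -3.03 -0.7 0 0 0;100 4.84 -3.03 -0.7 0 0 0;100 4.84 -3.03 -0.7 0 0 0;100 4.84 -3.03 -0.7 0 0 0;100 4.84 -3.03 -0.7 0 0 0;100 4.84 -3.03 -0.7 0 0 0",
)

```text
clock: 1.52
tcp_pos: [0.5745, -0.1125, 0.3273]
orientation: [0.0, 0.993, 0.115, -0.0]
wrist_force: [1.1, -1.2, 0.3]
finger_gap: 0.085
```

Request:
play_rows(
  series="100 0 0 0 0 0 -9.5;100 0 0 0 0 0 -9.5;100 0 0 0 0 0 -9.5;100 0 0 0 0 0 -9.5;100 0 0 0 0 0 -9.5;100 0 0 0 0 0 -9.5;100 0 0 0 0 0 -9.6;100 0 0 0 0 0 0;100 0 0 0 0 0 0",
)

```text
clock: 2.65
tcp_pos: [0.5734, -0.1141, 0.3271]
orientation: [-0.0, 0.768, 0.64, -0.0]
wrist_force: [-0.6, 0.3, 0.4]
finger_gap: 0.0855
```

```bash
cat > look.py <<'E'
from h import *
import sys
s=get_state();c=cams.get_calibration('wrist');im=cams.read_camera('wrist')
np.save('wc.npy',c,allow_pickle=True)
cv2.imwrite(f'pics/{sys.argv[1]}.png',im[:,:,::-1])
M=R.from_quat(s['orientation'][[1,2,3,0]]).as_matrix()
print(s['clock'],s['tcp_pos'],s['wrist_force'],s['finger_gap']);print(M.round(4))
Cc=cv2.Rodrigues(c['rvec'])[0];print('cam in tool',M.T@(-Cc.T@c['tvec']-s['tcp_pos']),(M.T@Cc.T).round(3))
E
python3 look.py w1
```

```text
2.65 [ 0.57338864 -0.11408112  0.32707751] [-0.57099329  0.25562957  0.39624492] 0.08550655933325639
[[ 1.803e-01  9.836e-01 -4.000e-04]
 [ 9.836e-01 -1.803e-01  1.000e-04]
 [-0.000e+00 -4.000e-04 -1.000e+00]]
cam in tool [ 0.07560664 -0.00030033 -0.12439861] [[ 0.001 -0.957 -0.29 ]
 [ 1.     0.001 -0.001]
 [ 0.001 -0.29   0.957]]
```

View pics/w1.png

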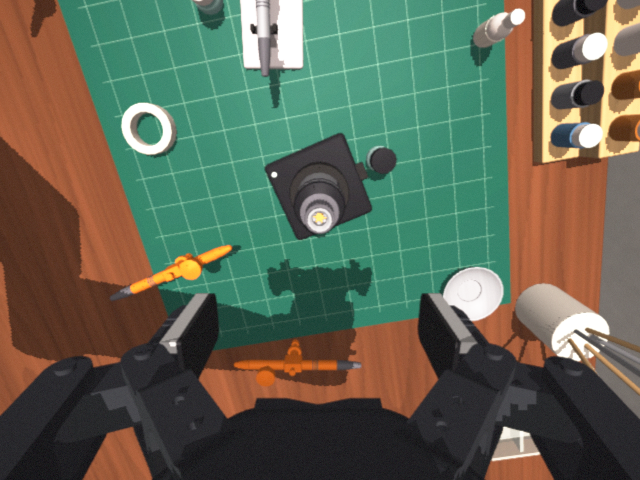

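Run:
```python
from h import *
im=cv2.imread('pics/w1.png')[:,:,::-1]
crop(im,250,120,400,250,5,'pics/w1c.png')
```

```text
(no output)
```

View pics/w1c.png

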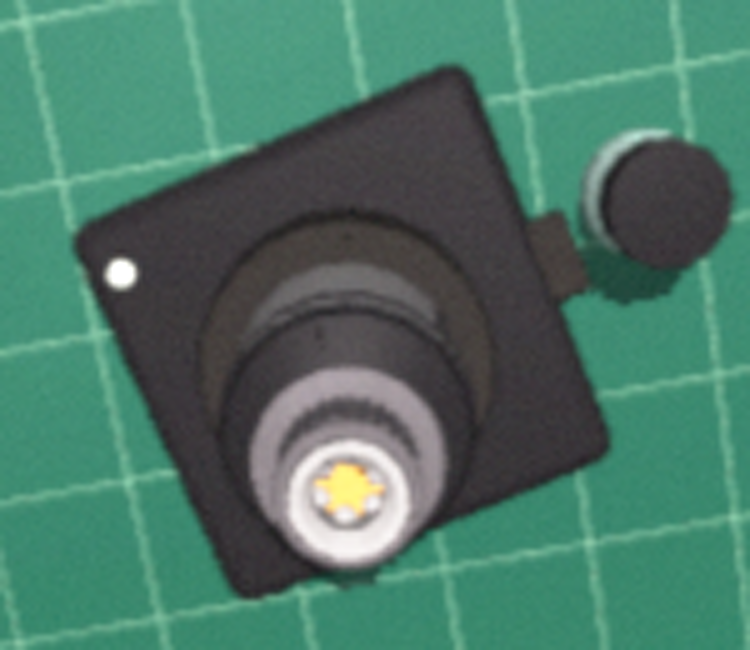

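Run:
```python
from h import *
c=np.load('wc.npy',allow_pickle=True).item();ct=cams.get_calibration('top');cs=cams.get_calibration('side')
W=lambda u,v:(u/5+250-.4,v/5+120-.4)
T=lambda u,v:(u/4+240-.4,v/4+180-.4)
S=lambda u,v:(u/4+250-.4,v/4+170-.4)
d=np.array([onz(c,W(*p),.014)[:2] for p in[(75,232),(463,62),(612,455),(240,600)]])
print('dock',d,d.mean(0))
print(tri([ray(c,W(349,502)),ray(ct,T(632,205))]))
print(tri([ray(c,W(349,502)),ray(cs,S(418,91))]))
print(tri([ray(c,W(349,502)),ray(ct,T(632,205)),ray(cs,S(418,91))]))
for z in (.158,.165,.173):
  p=onz(c,W(349,502),z);print(z,p,np.linalg.norm(onz(c,W(287,502),z)-onz(c,W(411,502),z)),np.linalg.norm(onz(c,W(349,437),z)-onz(c,W(349,567),z)))
print(cam:=c['tvec'])
```

```text
dock [[ 0.51233032 -0.07024525]
 [ 0.61502087 -0.04724024]
 [ 0.63766798 -0.15153714]
 [ 0.53411196 -0.17318547]] [ 0.57478278 -0.11055203]
(array([ 0.57408354, -0.11224555,  0.16659643]), [np.float64(0.0004706594565280148), np.float64(0.0004706594565279772)])
(array([ 0.57420651, -0.11211049,  0.16965116]), [np.float64(0.00039296424729069155), np.float64(0.0003929642472907336)])
(array([ 0.57385773, -0.11173021,  0.16986999]), [np.float64(0.0006596844019754112), np.float64(0.0005134959421844972), np.float64(0.0003294771222098599)])
0.158 [ 0.57399839 -0.11482755  0.158     ] 0.021940222120419 0.023749358916767264
0.165 [ 0.57430308 -0.11303483  0.165     ] 0.021416902802511913 0.02318288797400117
0.173 [ 0.57465129 -0.110986    0.173     ] 0.02081882358204689 0.022535492610839945
[-0.58372951 -0.06774619  0.45207989]
```

Request:
play_rows(
  series="100 0.2 0 3 0 0 0;60 0 0 4 0 0 0;60 0 0 4 0 0 0;60 0 0 2 0 0 0;60 0 0 1.5 0 0 0;60 0 0 0.5 0 0 0;60 0 0 0 0 0 0;60 0 0 0 0 0 0",
  newtons=20,
)

```text
clock: 3.7
tcp_pos: [0.5744, -0.1124, 0.1783]
orientation: [0.001, 0.767, 0.641, 0.0]
wrist_force: [0.2, -0.4, -0.4]
finger_gap: 0.0511
```

```bash
python3 look.py w2
python3 - <<'E'
from h import *
im=cams.read_camera('side');crop(im,300,150,430,250,6,'pics/s2.png')
E
```

```text
3.7 [ 0.57444672 -0.11236247  0.17834816] [ 0.22242246 -0.41569405 -0.43772512] 0.05106035943051243
[[ 1.778e-01  9.841e-01  1.800e-03]
 [ 9.841e-01 -1.778e-01 -7.000e-04]
 [-4.000e-04  1.900e-03 -1.000e+00]]
cam in tool [ 0.07560037 -0.00028127 -0.12439782] [[ 0.001 -0.957 -0.29 ]
 [ 1.     0.001 -0.001]
 [ 0.001 -0.29   0.957]]
```

View pics/w2.png

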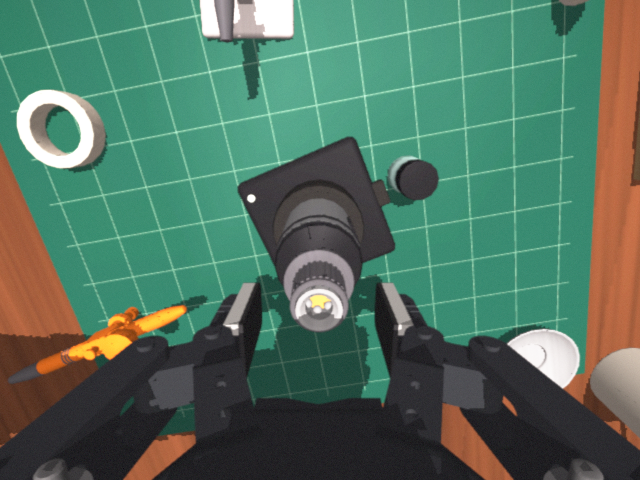

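View pics/s2.png

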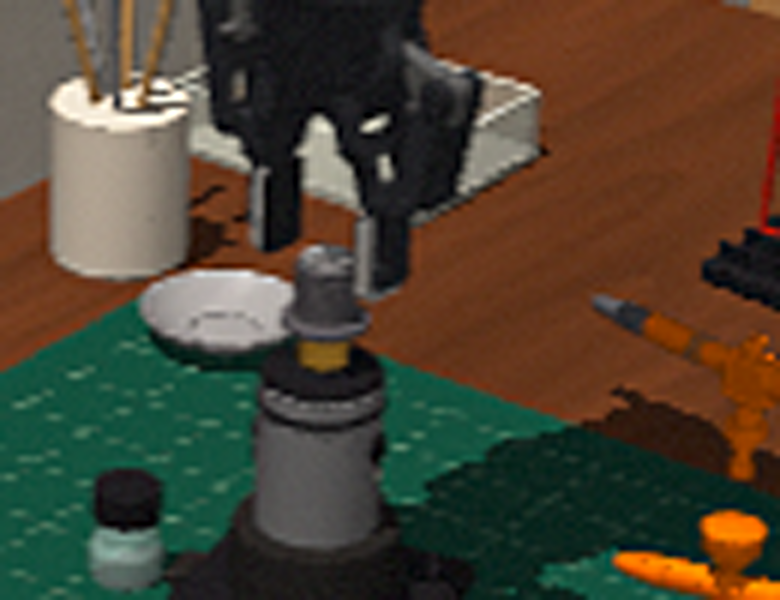

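Run:
```python
from h import *
im=cv2.imread('pics/w2.png')[:,:,::-1]
crop(im,270,230,370,340,6,'pics/w2c.png')
```

```text
(no output)
```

View pics/w2c.png

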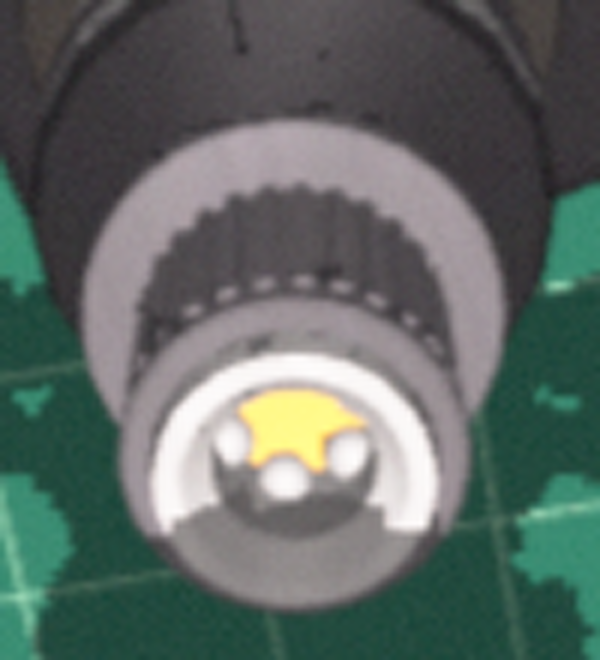

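Run:
```python
from h import *
c=np.load('wc.npy',allow_pickle=True).item()
W=lambda u,v:(u/6+270-.4,v/6+230-.4)
for z in (.162,.165,.168,.171,.174):
  w=lambda a,b,v,z:1e3*np.linalg.norm(onz(c,W(a,v),z)-onz(c,W(b,v),z))
  h=lambda a,b,u,z:1e3*np.linalg.norm(onz(c,W(u,a),z)-onz(c,W(u,b),z))
  print(z,onz(c,W(295,478),z),w(150,440,475,z),h(350,605,295,z),'sl',w(118,470,455,z-.003),onz(c,W(294,455),z-.003),'fl',w(82,506,315,z-.027),onz(c,W(294,310),z-.027),'bore',w(210,378,457,z-.002))
```

```text
0.162 [ 0.57392306 -0.11569206  0.162     ] 22.232848328035484 21.911778558927118 sl 27.47443232203942 [ 0.57391337 -0.11535901  0.159     ] fl 37.786145056971606 [ 0.57420337 -0.11412272  0.135     ] bore 13.025618568638771
0.165 [ 0.57421019 -0.11403207  0.165     ] 21.75885694917652 21.444632200567725 sl 26.90092036582764 [ 0.57419471 -0.11374062  0.162     ] fl 37.11025306278966 [ 0.57443926 -0.11275803  0.138     ] bore 12.75181157017445
0.168 [ 0.57449733 -0.11237208  0.168     ] 21.284865570317564 20.97748584220838 sl 26.327408409615746 [ 0.57447605 -0.11212223  0.165     ] fl 36.43436106860773 [ 0.57467515 -0.11139335  0.141     ] bore 12.478004571710125
0.171 [ 0.57478446 -0.11071209  0.171     ] 20.810874191458606 20.510339483848995 sl 25.753896453403858 [ 0.57475739 -0.11050385  0.168     ] fl 35.7584690744259 [ 0.57491105 -0.11002866  0.144     ] bore 12.204197573245917
0.174 [ 0.57507159 -0.1090521   0.174     ] 20.33688281259965 20.04319312548965 sl 25.18038449719197 [ 0.57503873 -0.10888546  0.171     ] fl 35.08257708024397 [ 0.57514694 -0.10866398  0.147     ] bore 11.930390574781597
```

Request:
play_rows(
  series="60 0.1 0 0.5 0 0 0;60 0 0 0.5 0 0 0;34 0 0 0 0 0 0;34 0 0 0 0 0 0;34 0 0 0 0 0 0;34 0 0 0 0 0 0",
  newtons=20,
)

```text
clock: 4.55
tcp_pos: [0.5741, -0.1112, 0.1674]
orientation: [0.0, 0.767, 0.641, 0.0]
wrist_force: [0.2, -0.1, -0.1]
finger_gap: 0.0291
```

```bash
python3 look.py w3
python3 - <<'E'
from h import *
im=cv2.imread('pics/w3.png')[:,:,::-1]
crop(im,220,230,420,380,4,'pics/w3c.png')
im=cams.read_camera('side');crop(im,300,150,430,250,6,'pics/s3.png')
E
```

```text
4.55 [ 0.57408388 -0.11122219  0.16742312] [ 0.16678308 -0.11049776 -0.11943817] 0.02912305284344284
[[ 1.777e-01  9.841e-01  3.000e-04]
 [ 9.841e-01 -1.777e-01 -2.000e-04]
 [-1.000e-04  3.000e-04 -1.000e+00]]
cam in tool [ 0.07561877 -0.00030106 -0.12439495] [[ 0.001 -0.957 -0.29 ]
 [ 1.     0.001 -0.001]
 [ 0.001 -0.29   0.957]]
```

View pics/w3c.png

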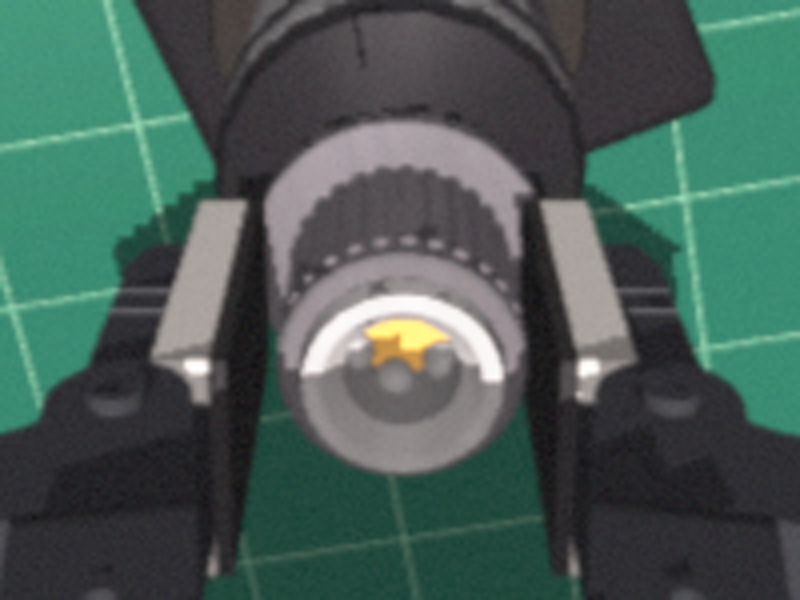

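View pics/s3.png

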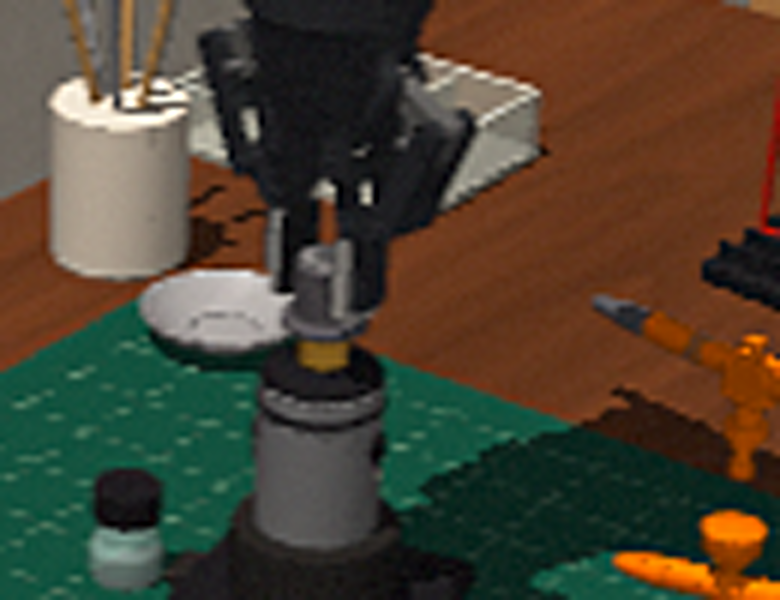

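Request:
play_rows(
  series="34 0 0.05 0.2 0 0 0;34 0 0 0.2 0 0 0;34 0 0 0 0 0 0",
)

```text
clock: 5.03
tcp_pos: [0.5743, -0.1112, 0.163]
orientation: [-0.0, 0.767, 0.641, -0.0]
wrist_force: [0.3, 0.6, 0.8]
finger_gap: 0.0288
```

Request:
play_rows(
  series="34 0 0 0.1 0 0 0;34 0 0 0 0 0 0",
)

```text
clock: 5.28
tcp_pos: [0.5744, -0.1113, 0.1622]
orientation: [-0.0, 0.767, 0.641, -0.0]
wrist_force: [0.3, 1.2, 1.0]
finger_gap: 0.029
```

Request:
play_rows(
  series="34 0 0 0.1 0 0 0;34 0 0 0 0 0 0",
)

```text
clock: 5.52
tcp_pos: [0.5744, -0.1113, 0.1612]
orientation: [-0.0, 0.767, 0.641, -0.0]
wrist_force: [-0.6, 0.3, -0.5]
finger_gap: 0.0291
```

Request:
play_rows(
  series="34 0 0 0.1 0 0 0;34 0 0 0 0 0 0",
)

```text
clock: 5.78
tcp_pos: [0.5745, -0.1113, 0.1606]
orientation: [0.0, 0.767, 0.641, 0.0]
wrist_force: [-0.7, 0.9, 2.4]
finger_gap: 0.029
```

Request:
play_rows(
  series="34 0 0 0.1 0 0 0;34 0 0 0 0 0 0",
)

```text
clock: 6.02
tcp_pos: [0.5745, -0.1113, 0.1594]
orientation: [0.0, 0.767, 0.641, 0.0]
wrist_force: [-0.8, 0.4, 2.1]
finger_gap: 0.0291
```

Request:
play_rows(
  series="34 0 0 0.2 0 0 0;34 0 0 0 0 0 0",
)

```text
clock: 6.28
tcp_pos: [0.5745, -0.1112, 0.1568]
orientation: [-0.0, 0.767, 0.641, -0.0]
wrist_force: [0.4, 0.0, -0.1]
finger_gap: 0.0288
```

Request:
play_rows(
  series="34 0 0 0.2 0 0 0;34 0 0 0 0 0 0",
)

```text
clock: 6.52
tcp_pos: [0.5746, -0.1113, 0.1553]
orientation: [0.0, 0.767, 0.641, 0.0]
wrist_force: [-0.7, 0.9, 3.5]
finger_gap: 0.0289
```

Request:
play_rows(
  series="34 0 0 0.1 0 0 0;34 0 0 0 0 0 0;34 0 0 0 0 0 0",
)

```text
clock: 6.9
tcp_pos: [0.5746, -0.1113, 0.1545]
orientation: [0.0, 0.767, 0.641, 0.0]
wrist_force: [-1.6, 0.6, 5.1]
finger_gap: 0.029
```

Request:
play_rows(
  series="34 0 0 0.2 0 0 0;34 0 0 0 0 0 0;34 0 0 0 0 0 0",
)

```text
clock: 7.28
tcp_pos: [0.5746, -0.1113, 0.1534]
orientation: [0.001, 0.767, 0.641, 0.0]
wrist_force: [-3.7, 0.7, 9.9]
finger_gap: 0.029
```

```bash
python3 look.py w4
python3 - <<'E'
from h import *
im=cv2.imread('pics/w4.png')[:,:,::-1]
crop(im,220,230,420,380,4,'pics/w4c.png')
im=cams.read_camera('side');crop(im,300,150,430,250,6,'pics/s4.png')
E
```

```text
7.275 [ 0.57459028 -0.11132622  0.15344197] [-3.6985908   0.74098647  9.89848631] 0.02901866753596731
[[ 1.777e-01  9.841e-01  1.000e-03]
 [ 9.841e-01 -1.777e-01 -5.000e-04]
 [-3.000e-04  1.100e-03 -1.000e+00]]
cam in tool [ 0.07563612 -0.00028292 -0.12440958] [[ 0.001 -0.957 -0.29 ]
 [ 1.     0.001 -0.001]
 [ 0.001 -0.29   0.957]]
```

View pics/w4c.png

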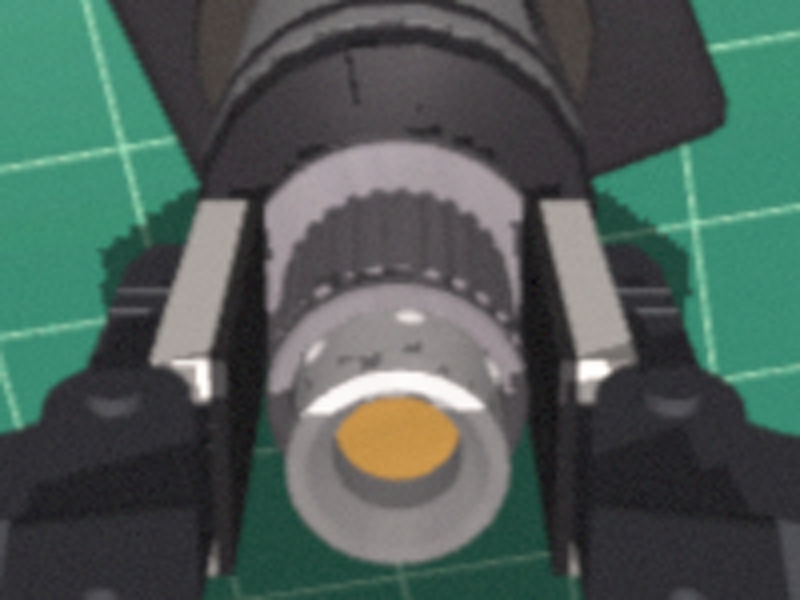

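View pics/s4.png

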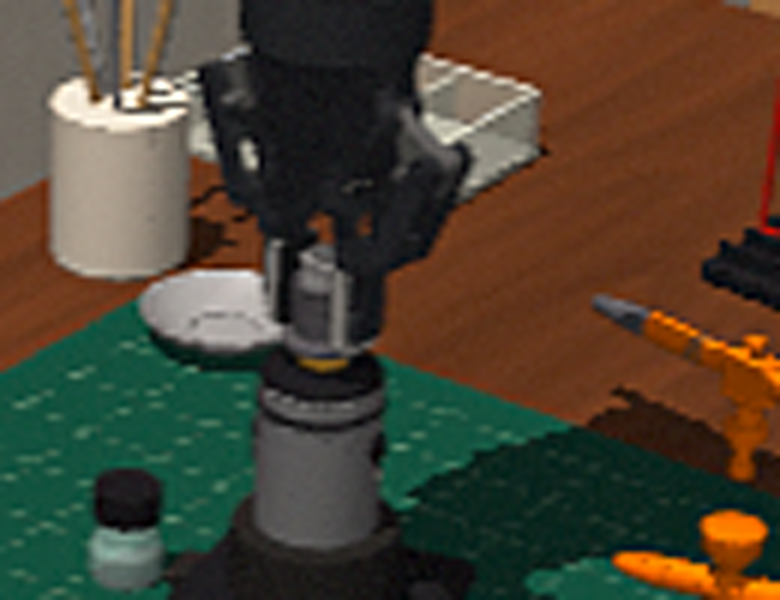

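Request:
play_rows(
  series="34 0 0 0.1 0 0 0;34 0 0 0 0 0 0;34 0 0 0 0 0 0",
)

```text
clock: 7.75
tcp_pos: [0.5747, -0.1113, 0.1534]
orientation: [0.001, 0.767, 0.641, 0.0]
wrist_force: [-4.5, 1.3, 15.5]
finger_gap: 0.0291
```

Request:
play_rows(
  series="34 0 0 -0.2 0 0 0;34 0 0 -0.2 0 0 0;50 0 0 -0.2 0 0 0;70 0 0 -1 0 0 0;70 0 0 -3 0 0 0;70 0 0 -4 0 0 0;70 0 0 0 0 0 0;70 0 0 0 0 0 0",
)

```text
clock: 8.75
tcp_pos: [0.5744, -0.1113, 0.2371]
orientation: [-0.0, 0.767, 0.641, -0.0]
wrist_force: [-1.0, -0.8, -0.2]
finger_gap: 0.0598
```

```bash
python3 look.py w5
python3 - <<'E'
from h import *
im=cv2.imread('pics/w5.png')[:,:,::-1]
crop(im,260,170,380,290,5,'pics/w5c.png')
im=cams.read_camera('side');crop(im,300,150,430,250,6,'pics/s5.png')
E
```

```text
8.75 [ 0.57441406 -0.11125272  0.23710963] [-0.9769522  -0.75475513 -0.20920602] 0.059787040352984135
[[ 1.777e-01  9.841e-01 -1.000e-04]
 [ 9.841e-01 -1.777e-01 -1.000e-04]
 [-1.000e-04 -1.000e-04 -1.000e+00]]
cam in tool [ 0.0756296  -0.00030168 -0.12438049] [[ 0.001 -0.957 -0.29 ]
 [ 1.     0.001 -0.001]
 [ 0.001 -0.29   0.957]]
```

View pics/w5c.png

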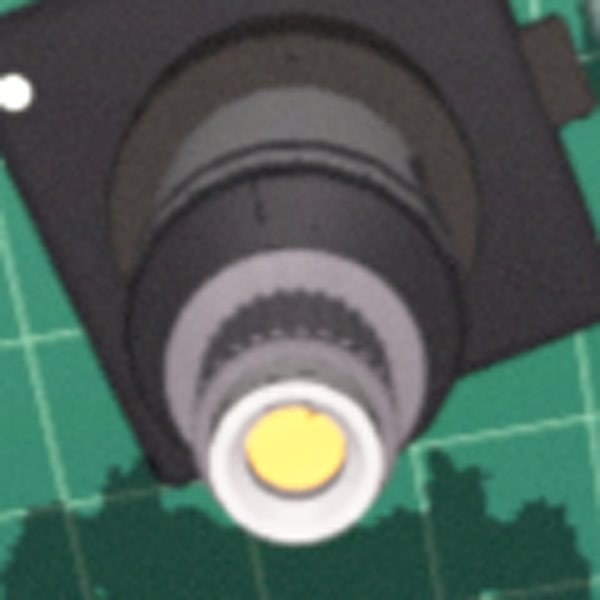

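View pics/s5.png

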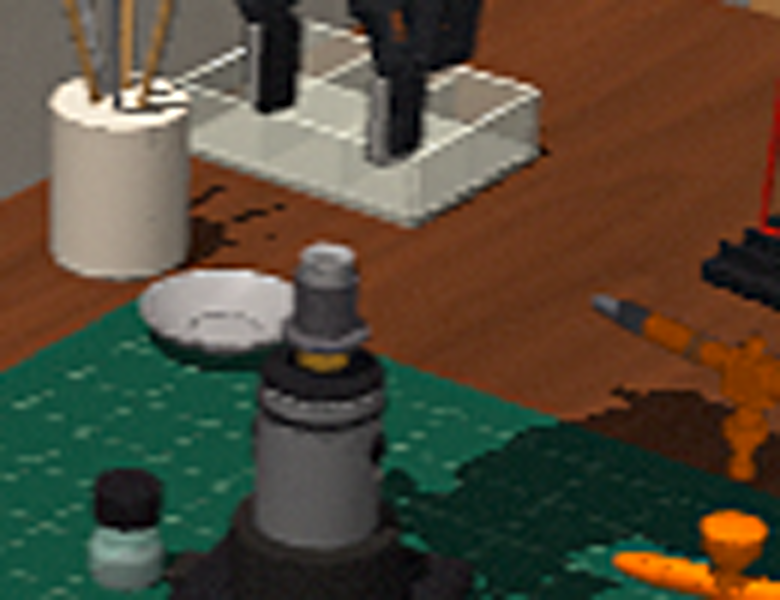

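Run:
```python
from h import *
c=np.load('wc.npy',allow_pickle=True).item()
W=lambda u,v:(u/5+260-.4,v/5+170-.4)
for z in (.167,.17,.173):
  print(z,onz(c,W(297.5,463),z),1e3*np.linalg.norm(onz(c,W(210,463),z)-onz(c,W(385,463),z)), onz(c,W(297,369),z-.032),1e3*np.linalg.norm(onz(c,W(164,369),z-.032)-onz(c,W(429,369),z-.032)))
```

```text
0.167 [ 0.57446064 -0.11269225  0.167     ] 21.30617985115411 [ 0.57470366 -0.11134484  0.135     ] 36.94171415104969
0.17 [ 0.57466286 -0.11152108  0.17      ] 20.97752432750445 [ 0.57487409 -0.11035699  0.138     ] 36.452387321170846
0.173 [ 0.57486508 -0.1103499   0.173     ] 20.648868803854683 [ 0.57504452 -0.10936913  0.141     ] 35.9630604912919
```

Request:
play_rows(
  series="70 5.35 -1.36 0 0 0 0;70 5.35 -1.36 0 0 0 0;70 5.35 -1.36 0 0 0 0;70 5.35 -1.35 0 0 0 0;70 0 0 0 0 0 0;70 0 0 0 0 0 0",
)

```text
clock: 9.6
tcp_pos: [0.5586, 0.109, 0.2363]
orientation: [-0.0, 0.767, 0.642, -0.001]
wrist_force: [-0.3, -1.0, 0.3]
finger_gap: 0.0598
```

```bash
python3 look.py w6
python3 - <<'E'
from h import *
im=cv2.imread('pics/w6.png')[:,:,::-1]
crop(im,240,120,400,350,2.6,'pics/w6c.png')
im=cams.read_camera('side');crop(im,250,210,380,310,6,'pics/s6.png')
E
```

```text
9.6 [0.55858579 0.10895396 0.2363196 ] [-0.33098411 -0.97717369  0.34529364] 0.059834744381718916
[[ 1.769e-01  9.842e-01 -1.700e-03]
 [ 9.842e-01 -1.769e-01 -6.000e-04]
 [-9.000e-04 -1.600e-03 -1.000e+00]]
cam in tool [ 0.07561535 -0.00028959 -0.12440365] [[ 0.001 -0.957 -0.29 ]
 [ 1.     0.001 -0.001]
 [ 0.001 -0.29   0.957]]
```

View pics/w6.png

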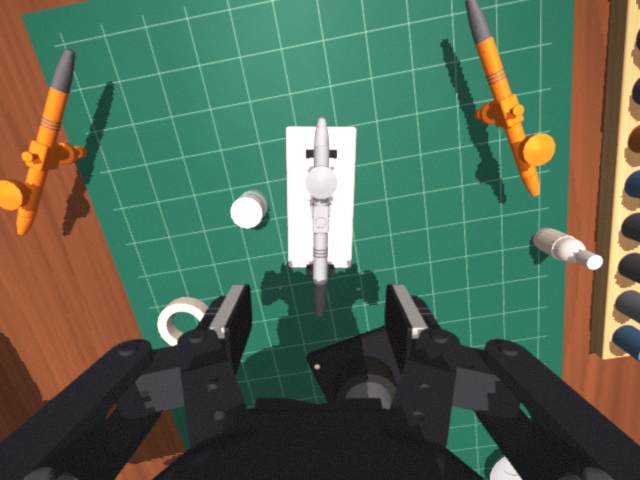

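View pics/s6.png

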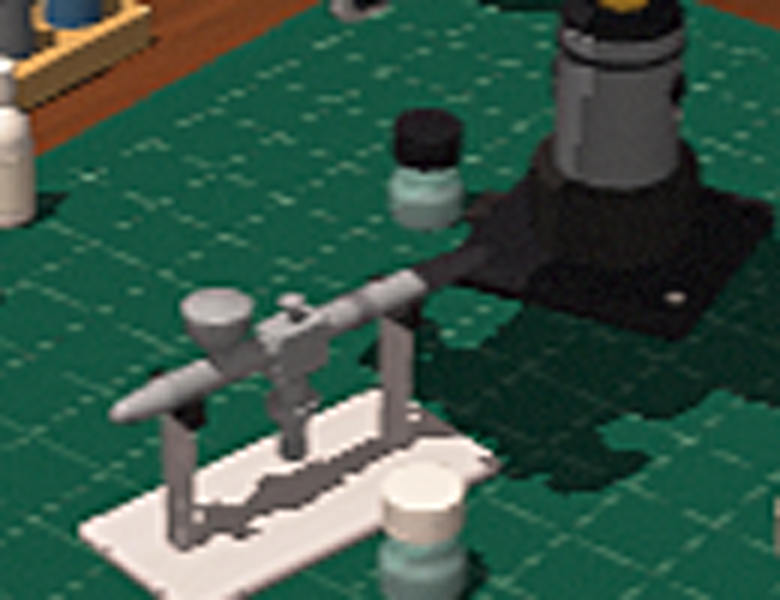

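View pics/w6c.png

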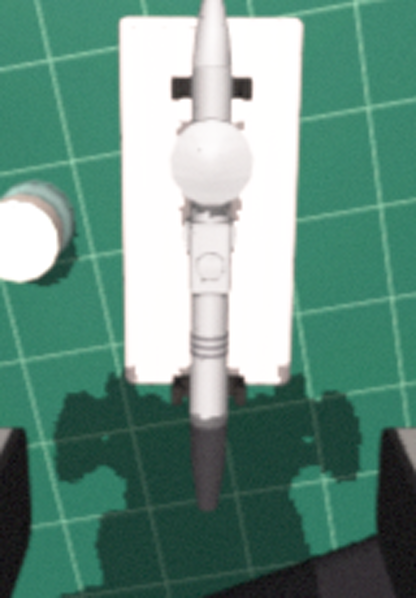

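Run:
```python
from h import *
im=cv2.imread('pics/w6.png')[:,:,::-1]
crop(im,270,160,370,260,7,'pics/w6d.png')
```

```text
(no output)
```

View pics/w6d.png

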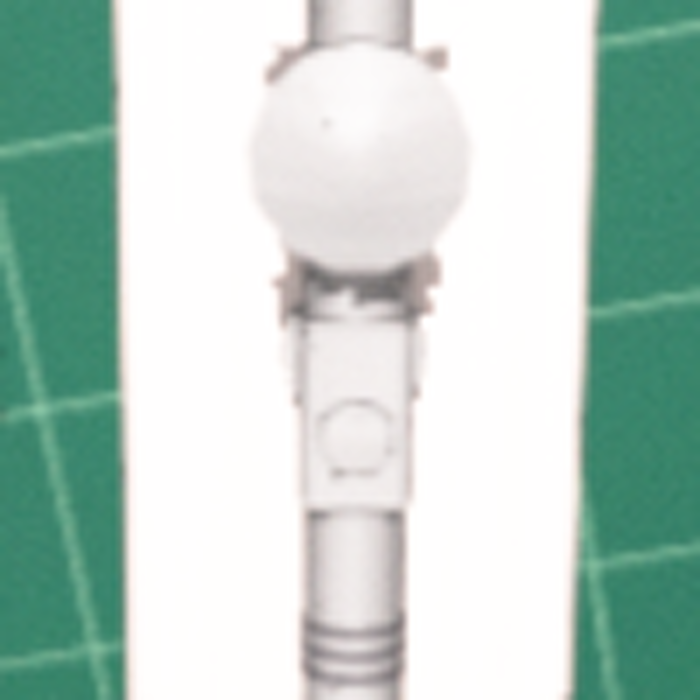

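Run:
```python
from h import *
c=np.load('wc.npy',allow_pickle=True).item()
W=lambda u,v:(u/7+270-.43,v/7+160-.43)
X=lambda u,v:(u/2.6+240-.3,v/2.6+120-.3)
f=onz(c,W(357,315),.084);b=onz(c,W(356,507),.084);print('block',(f+b)/2,np.linalg.norm(f-b))
print('btn',onz(c,W(357,437),.093)); cu=onz(c,W(361,157),.107);print('cup',cu)
h=onz(c,X(207,510),.076);g=onz(c,W(355,600),.076+.0065)
n=onz(c,(321,118),.076);print(n,h,np.linalg.norm(n-h))
for a,q in((n,h),(cu,g)):
  v=(a-q)[:2];th=np.arctan2(v[1],v[0]);print(np.degrees(th)); u=v/np.linalg.norm(v)
print('from cup',cu[:2]-.034*u,'from n',n[:2]-.082*u,'from h',h[:2]+.094*u)
```

```text
block [0.56087212 0.11356437 0.084     ] 0.0235583282091249
btn [0.56077375 0.11291538 0.093     ]
cup [0.5670917 0.146693  0.107    ]
[0.5751255  0.19183981 0.076     ] [0.54310573 0.01904343 0.076     ] 0.1757380249214416
79.50196948190013
79.45345187247567
from cup [0.56086853 0.11326737] from n [0.56011669 0.11122507] from h [0.56031095 0.11145545]
```

Request:
play_rows(
  series="70 0.38 0.14 3 0 0 0.3;70 0 0 4 0 0 0;70 0 0 4 0 0 0;70 0 0 3 0 0 0;70 0 0 1.5 0 0 0;70 0 0 0 0 0 0;70 0 0 0 0 0 0",
)

```text
clock: 10.58
tcp_pos: [0.5622, 0.1121, 0.0835]
orientation: [0.001, 0.769, 0.639, 0.001]
wrist_force: [-0.2, 0.5, 0.7]
finger_gap: 0.0595
```

```bash
python3 look.py w7
python3 - <<'E'
from h import *
im=cv2.imread('pics/w7.png')[:,:,::-1]
crop(im,200,180,440,360,3.3,'pics/w7c.png')
im=cams.read_camera('side');crop(im,250,210,380,310,6,'pics/s7.png')
E
```

```text
10.575 [0.56223052 0.11210941 0.08354841] [-0.15207733  0.47228151  0.71726989] 0.05950179451022714
[[ 1.835e-01  9.830e-01  2.100e-03]
 [ 9.830e-01 -1.835e-01  0.000e+00]
 [ 4.000e-04  2.100e-03 -1.000e+00]]
cam in tool [ 0.07561237 -0.00031373 -0.12440387] [[ 0.001 -0.957 -0.29 ]
 [ 1.     0.001 -0.001]
 [ 0.001 -0.29   0.957]]
```

View pics/w7c.png

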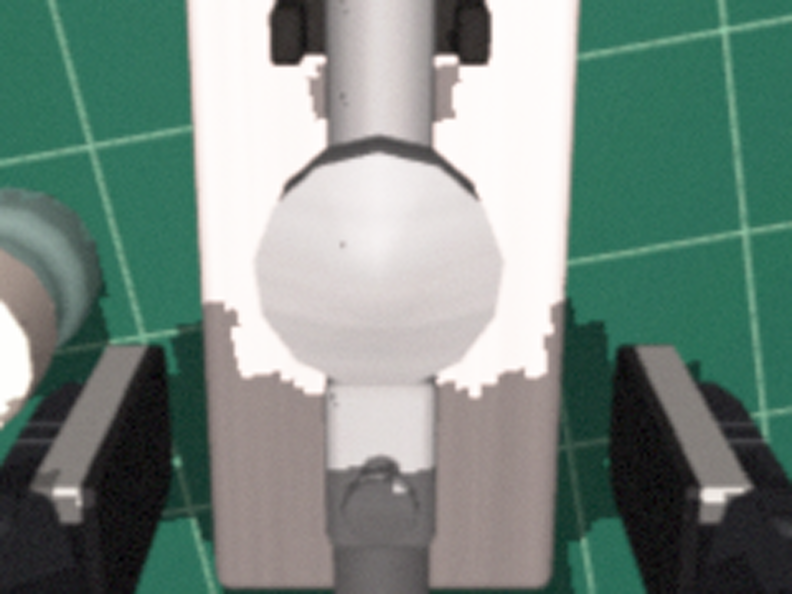

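View pics/s7.png

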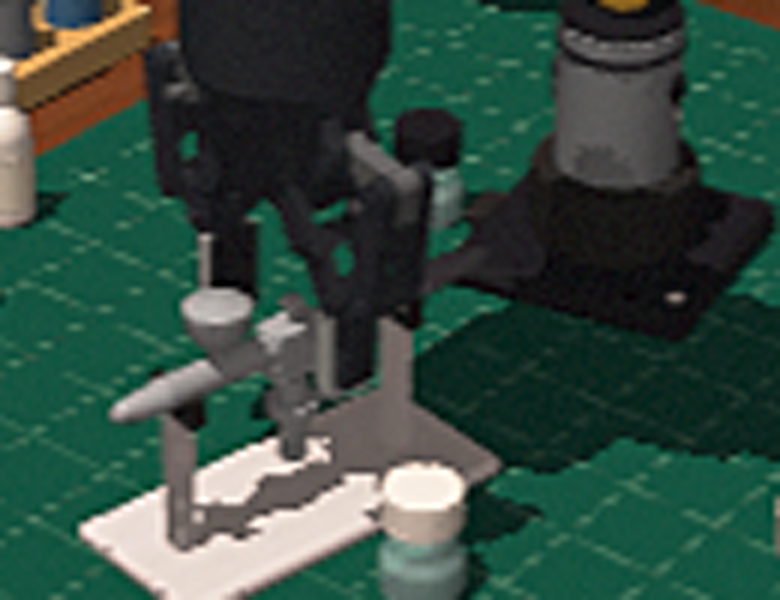

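Run:
```python
from h import *
c=np.load('wc.npy',allow_pickle=True).item();s=get_state()
W=lambda u,v:(u/3.3+200-.35,v/3.3+180-.35)
u=np.array([np.cos(np.radians(79.5)),np.sin(np.radians(79.5))])
print(s['tcp_pos'])
print(onz(c,W(382,545),.084)[:2]+.012*u, onz(c,W(380,503),.093)[:2], onz(c,W(379,262),.107)[:2]-.034*u, onz(c,W(379,262),.107)[:2])
g=onz(c,W(380.5,585),.0825)[:2];k=onz(c,W(380,80),.0825)[:2];v=k-g;print(np.degrees(np.arctan2(v[1],v[0])))
M=R.from_quat(s['orientation'][[1,2,3,0]]).as_matrix();print(np.degrees(np.arctan2(M[1,0],M[0,0])))
```

```text
[0.56226859 0.11238892 0.08374498]
[0.56108884 0.11372304] [0.56092612 0.11367309] [0.5612896  0.11500414] [0.56748561 0.14843481]
79.3867892370131
79.4561911643941
```

Request:
play_rows(
  series="70 0.12 -0.14 0.5 0 0 0;70 0 0 0.4 0 0 0;40 0 0 0 0 0 0;25 0 0 0 0 0 0;10 0 0 0 0 0 0;10 0 0 0 0 0 0;10 0 0 0 0 0 0;10 0 0 0 0 0 0",
  newtons=60,
)

```text
clock: 11.68
tcp_pos: [0.5602, 0.1139, 0.0734]
orientation: [0.0, 0.769, 0.639, 0.0]
wrist_force: [1.0, -0.1, 1.0]
finger_gap: 0.0133
```

```bash
python3 look.py w8
python3 - <<'E'
from h import *
im=cv2.imread('pics/w8.png')[:,:,::-1]
crop(im,200,180,440,360,3.3,'pics/w8c.png')
im=cams.read_camera('side');crop(im,250,210,380,310,6,'pics/s8.png')
E
```

```text
11.675 [0.56023314 0.11388576 0.07344939] [ 1.00810377 -0.09982141  1.01288863] 0.013287323505368742
[[ 1.828e-01  9.831e-01  6.000e-04]
 [ 9.831e-01 -1.828e-01 -1.000e-04]
 [ 0.000e+00  6.000e-04 -1.000e+00]]
cam in tool [ 0.07563361 -0.00030438 -0.12440172] [[ 0.001 -0.957 -0.29 ]
 [ 1.     0.001 -0.001]
 [ 0.001 -0.29   0.957]]
```

View pics/w8c.png

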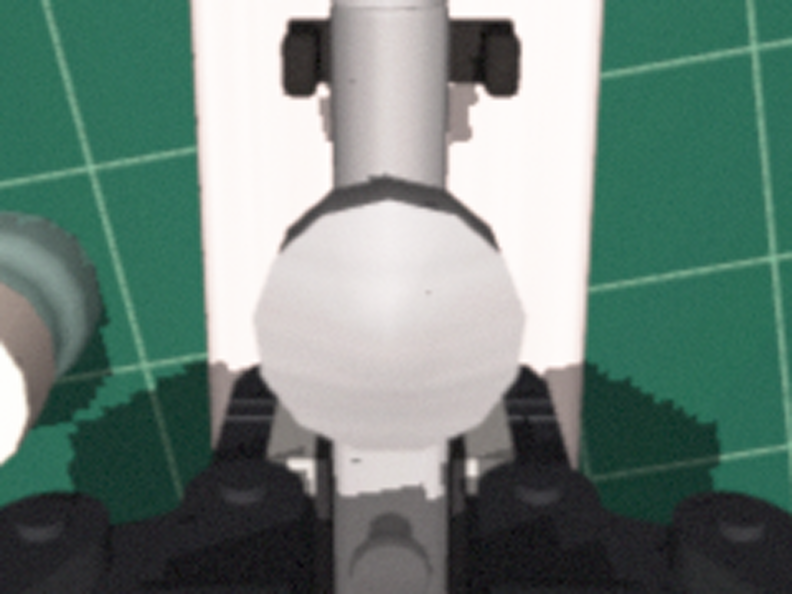

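View pics/s8.png

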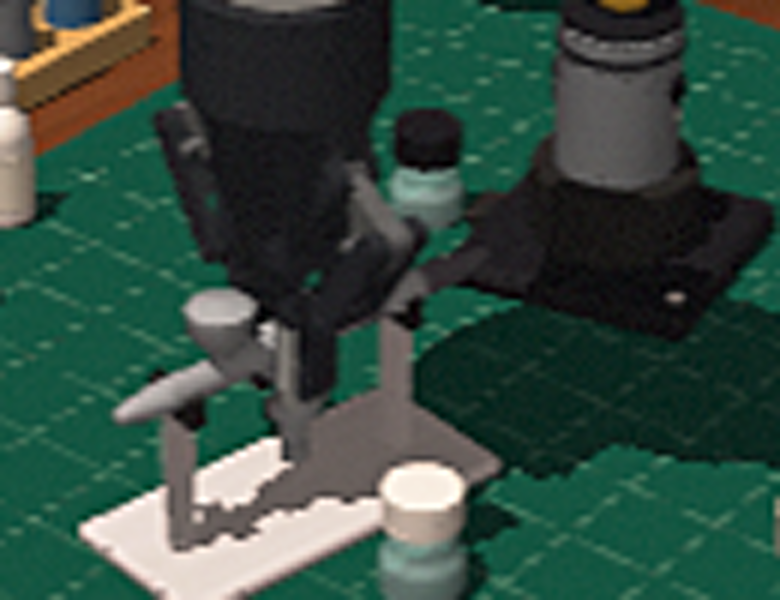

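Request:
play_rows(
  series="10 0 0 -0.5 0 0 0;10 0 0 -2 0 0 0;10 0 0 -4 0 0 0;10 0 0 -5 0 0 0;10 0 0 -5 0 0 0;10 0 0 -1.5 0 0 0;10 0 0 0 0 0 0;10 0 0 0 0 0 0",
)

```text
clock: 12.78
tcp_pos: [0.5589, 0.1138, 0.251]
orientation: [-0.001, 0.769, 0.639, -0.002]
wrist_force: [-1.1, -0.1, -2.1]
finger_gap: 0.0133
```

```bash
python3 look.py w9
python3 - <<'E'
from h import *
im=cv2.imread('pics/w9.png')[:,:,::-1]
crop(im,200,180,440,360,3.3,'pics/w9c.png')
im=cams.read_camera('side');crop(im,230,120,390,240,5,'pics/s9.png')
E
```

```text
12.775 [0.55888321 0.11383291 0.25103661] [-1.12010845 -0.09550753 -2.07150534] 0.013299636002871887
[[ 1.829e-01  9.831e-01 -3.700e-03]
 [ 9.831e-01 -1.829e-01 -3.000e-04]
 [-1.000e-03 -3.600e-03 -1.000e+00]]
cam in tool [ 0.07561057 -0.00031454 -0.1244103 ] [[ 0.001 -0.957 -0.29 ]
 [ 1.     0.001 -0.001]
 [ 0.001 -0.29   0.957]]
```

View pics/w9c.png

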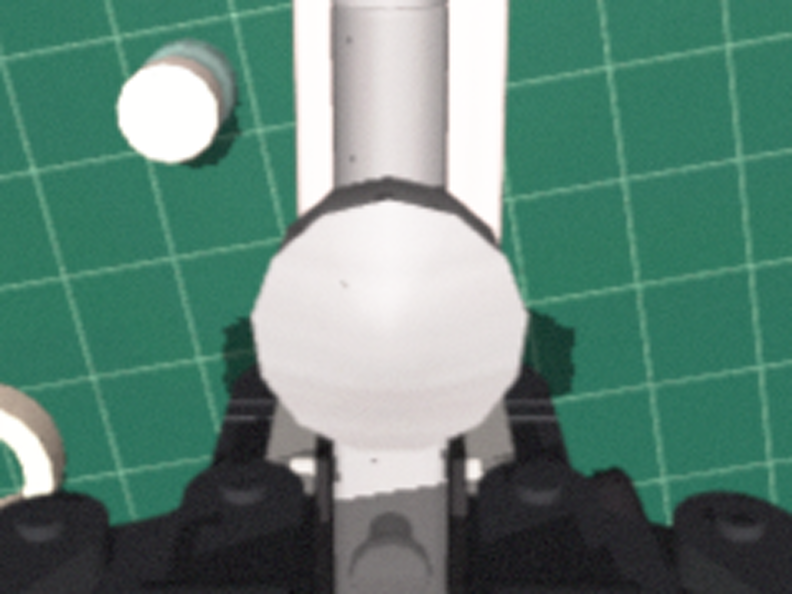

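View pics/s9.png

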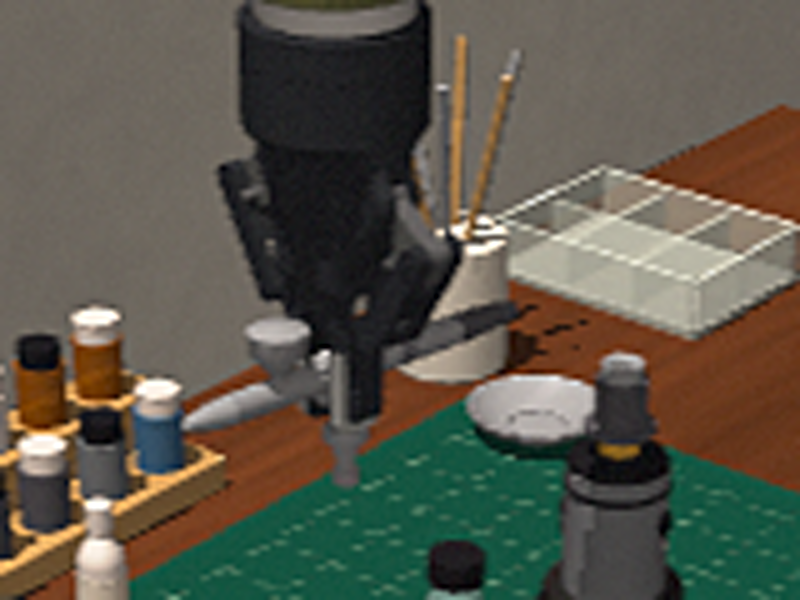

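Run:
```python
from h import *
W=lambda u,v:(u/3.3+200-.35,v/3.3+180-.35)
c=np.load('wc.npy',allow_pickle=True).item();s=get_state()
M=R.from_quat(s['orientation'][[1,2,3,0]]).as_matrix();C=cv2.Rodrigues(c['rvec'])[0]
o=M.T@(-C.T@c['tvec']-s['tcp_pos'])
def tf(uv,h):
    d=M.T@ray(c,uv)[1]; return (o+d*((-h)-o[2])/d[2])*1e3   # h above TCP
print('cup',tf(W(390,324),.0335),'w',tf(W(252,324),.0335)-tf(W(527,324),.0335))
print('cup ends',tf(W(390,200),.0335),tf(W(390,448),.0335))
print('block L/R',tf(W(333,520),.0105),tf(W(447,520),.0105))
print('btn',tf(W(391,560),.0195))
print('barrel end ring', tf(W(391,4),.009))
print('seam barrel L/R',tf(W(333,90),.0025),tf(W(447,90),.0025))
```

```text
cup [ 34.76785109  -0.38186065 -33.5       ] w [ -0.03065248 -24.06651901   0.        ]
cup ends [ 46.17220373  -0.39218753 -33.5       ] [ 22.54577579  -0.37079358 -33.5       ]
block L/R [ -0.29114464  -6.98182914 -10.5       ] [ -0.27228214   6.24081329 -10.5       ]
btn [  0.73913614  -0.25518585 -19.5       ]
barrel end ring [59.24597231 -0.32346876 -9.        ]
seam barrel L/R [48.86092051 -6.7004975  -2.5       ] [48.87487825  5.85656316 -2.5       ]
```

Request:
play_rows(
  series="10 -3 0.8 0 0 0 0;10 -4.5 1.2 0 0 0 0;10 -5 1.3 0 0 0 0;10 -5 1.3 0 0 0 0;10 -3.42 0.9 0 0 0 0;10 -1 0.2 0 0 0 0;10 0 0 0 0 0 0;10 0 0 0 0 0 0;10 0 0 0 0 0 0",
)

```text
clock: 14.0
tcp_pos: [0.5759, -0.1107, 0.2533]
orientation: [-0.0, 0.768, 0.64, 0.0]
wrist_force: [-0.5, -0.7, -0.9]
finger_gap: 0.0131
```

```bash
python3 look.py w10
python3 - <<'E'
from h import *
im=cams.read_camera('side');crop(im,300,120,430,220,6,'pics/s10.png')
im=cams.read_camera('top');crop(im,340,190,440,265,8,'pics/t10.png')
E
```

```text
14.0 [ 0.57591866 -0.11067756  0.25332428] [-0.54394428 -0.68390806 -0.91707599] 0.013113418623827169
[[ 1.810e-01  9.835e-01 -0.000e+00]
 [ 9.835e-01 -1.810e-01  1.000e-04]
 [ 1.000e-04 -1.000e-04 -1.000e+00]]
cam in tool [ 0.07561524 -0.00032273 -0.12439677] [[ 0.001 -0.957 -0.29 ]
 [ 1.     0.001 -0.001]
 [ 0.001 -0.29   0.957]]
```

View pics/w10.png

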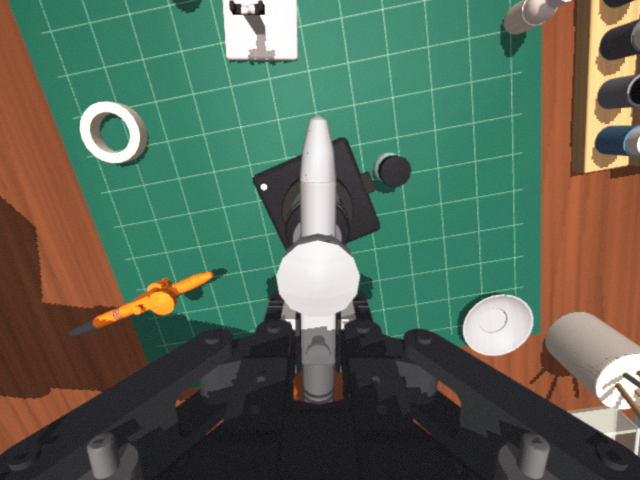

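View pics/s10.png

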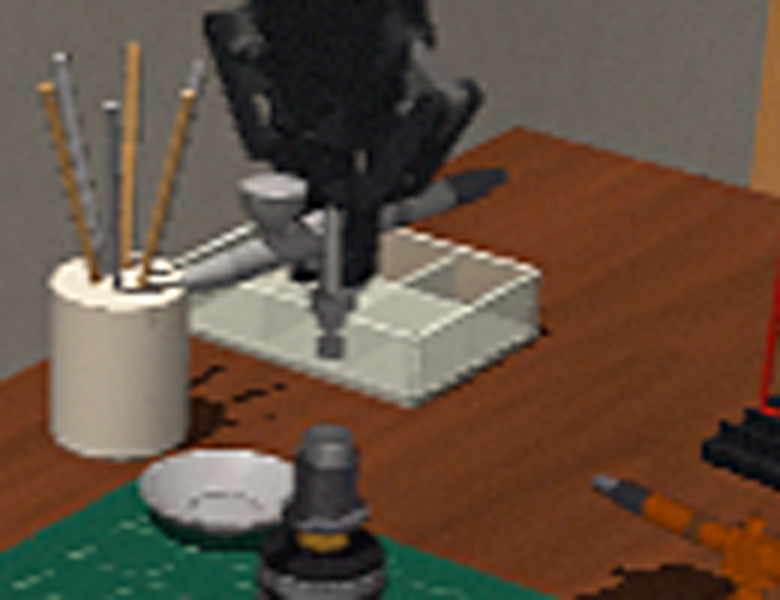

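Request:
play_rows(
  series="10 -0.16 -0.07 1 0 0 0;10 0 0 1.3 0 0 0;10 0 0 0.6 0 0 0;10 0 0 0 0 0 0;10 0 0 0 0 0 0",
)

```text
clock: 14.78
tcp_pos: [0.5751, -0.1136, 0.2245]
orientation: [0.0, 0.769, 0.639, 0.0]
wrist_force: [0.1, 0.1, -2.2]
finger_gap: 0.013
```

Run:
```python
from h import *
s=get_state();print(s['tcp_pos'],s['wrist_force'])
im=cams.read_camera('side');crop(im,320,150,400,210,10,'pics/s11.png')
cs=cams.get_calibration('side')
for z in(.14,.17,.175,.195):print(z,(proj(cs,[.5747,-.1113,z])-[320,150])*10)
print((proj(cs,[.5757,-.1113,.17])-proj(cs,[.5747,-.1113,.17]))*10,(proj(cs,[.5747,-.1103,.17])-proj(cs,[.5747,-.1113,.17]))*10)
```

```text
[ 0.57508024 -0.11356963  0.22445316] [ 0.06801662  0.14856927 -2.23067019]
0.14 [330.82758401 535.1086934 ]
0.17 [335.79219597 423.02563457]
0.175 [336.63135124 404.10714238]
0.195 [340.02229545 327.73731694]
[-3.39278339 -1.15376919] [-2.43677336  1.3865726 ]
```

View pics/s11.png

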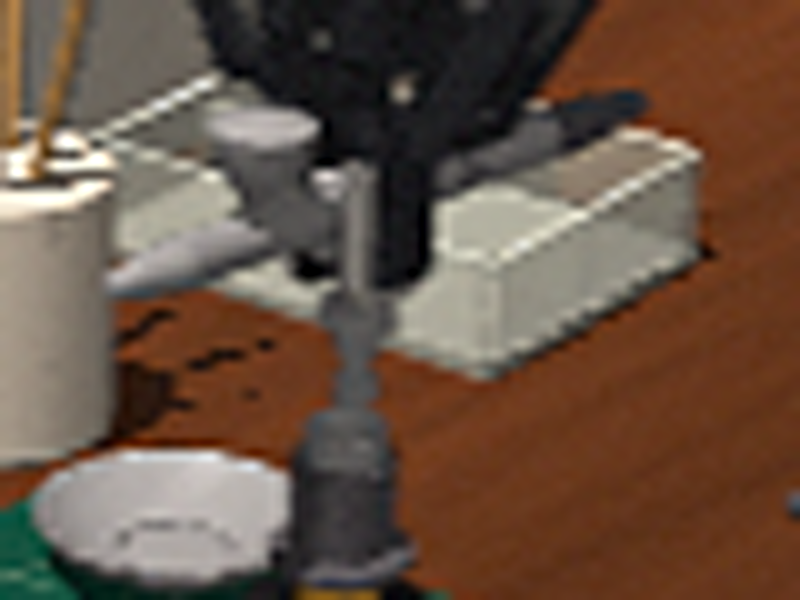

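Run:
```python
from h import *
im=cams.read_camera('side')
g=im.astype(int)
for y in range(181,210): print(y,' '.join('%3d'%g[y,x].mean() for x in range(346,366)),'| R-B',' '.join('%3d'%(g[y,x,0]-g[y,x,2]) for x in range(346,366)))
```

```text
181  56  67  95 122 127 106  71  77  81  84  82  82  72 102 157 170 165 164 165 167 | R-B  77  69  50  26   9  11  -1   2   3   2   3   4   3   8  18  19  17  18  21  20
182  59  60  61  61  71  83  80  80  87  88  86  86  70 101 155 169 164 165 165 165 | R-B  82  76  79  82  77  51  12  -4   2   3   2   1   1   7  16  18  17  17  18  16
183  66  65  65  66  67  66  62  68  81  84  83  75  86 129 165 181 169 167 166 164 | R-B  81  82  83  84  86  91  75  18  -2   3   3   4   6  14  18  19  19  18  19  17
184  17  45  67  68  64  62  60  67  81  86  84  88 109 128 123 137 143 158 178 170 | R-B  17  53  82  80  81  80  77  30  -4   2  -1  12  27  12  14  19  18  17  19  21
185  65  69  64  64  64  67  63  68  81  87  79  65  58  71  97 119 121 124 136 142 | R-B  85  80  82  81  76  78  85  57   8   0  12  51  76  79  56  28  10  16  16  17
186  69  67  65  64  62  65  63  64  74  88  77  64  63  64  65  62  67  95 117 120 | R-B  81  78  77  77  81  77  84  71  24  -1  13  67  97  89  88  82  71  53  28  11
187  62  67  64  65  63  63  63  58  68  80  69  64  68  67  60  63  59  59  63 
[... 3129 characters left out ...]
  36  83  80  74  73
206 105  37  39  37  36  66  86  80  77  60  66 100  98  92  56  51  60  61  63  64 | R-B   8   1   2   1  -2   2   3   3   3  -1   3   4   4   0  -3  43  80  79  78  77
207  38  21  37  45  73 101  97  98 104 106  95  84  68  52  59  71  66  67  64  61 | R-B  -8  -8  -3   0   3   2   0   1   4   1   1  -1  -1   3  54  89  84  82  79  78
208  24  29  25  27  54  66  49  47  57  55  50  40  34  20  12  39  63  66  61  63 | R-B  -1  -1  -3  13  27   3 -14 -13 -12 -12 -10  -6   6  -5  13  46  81  91  87  83
209  29  25   6  35  67  79  84  79  71  74  81  62  14   8  10  13  32  55  65  61 | R-B   0  -2  -5  37  76 101 102  96  74  87 102  71   1  -3  -3  -2   0  -8  12  67
```

Request:
play_rows(
  series="10 0.22 -0.02 0 0 0 0;10 0 0 0 0 0 0;10 0 0 0 0 0 0",
)

```text
clock: 15.25
tcp_pos: [0.5752, -0.1112, 0.2244]
orientation: [0.0, 0.769, 0.639, -0.0]
wrist_force: [-0.2, -0.1, -2.1]
finger_gap: 0.0132
```

Run:
```python
from h import *
s=get_state();print(s['tcp_pos'],s['wrist_force'])
im=cams.read_camera('side')
g=im.astype(int)
for y in list(range(186,200)): print(y,' '.join('%3d'%(g[y,x,0]-g[y,x,2]) for x in range(346,366)))
```

```text
[ 0.57519354 -0.11120365  0.2243823 ] [-0.16073938 -0.12973818 -2.08738527]
186  78  83  78  79  78  86  89  47  -1   9  48  98  90  89  85  83  74  53  29  11
187  75  79  81  81  75  80  44  -9  -2  -3  14  62  89  84  79  79  81  77  77  75
188  77  75  77  76  77  85  46  -5   2   1   2  43  85  77  73  76  78  85  85  94
189  79  81  73  76  80  93  50  -3   3   3  10  57  83  77  78  84  82  85  86  80
190  76  81  81  84  92  99  57  -3   3   3  22  78  87  83  83  86  85  87  83  80
191  82  84  88  90  73  23  -1   1   5   4   1  14  60  94  88  85  77  74  75  75
192  82  84  86  80  34  -6   0   1   3   2   1  -4  22  73  82  79  77  77  77  83
193  87  87  87  81  36  -3   1   5   2   4   1  -2  17  72  81  78  77  81  87  86
194  85  84  75  47   9  -1   2   4   7   3   2  -1   9  66  81  84  85  87  83  86
195  88  85  68  24  -6  -2   2   3   4   6   5  -1  -4  27  75  87  85  88  83  82
196  33  78  72   6  -5   1   1   6   5   4   4   1  -6  28  76  90  86  85  81  75
197   6  14  27  17  -3   1   2   0   4   0   3  -1  -7  31  83  90  87  79  77  77
198   7   9  10   2   0   1   0   3   0   1   0  -2  -6  28  74  84  79  78  77  77
199   8  10   7  -1   0   2   1  -1   0   4   3   0  -5  26  69  79  76  74  77  76
```

Request:
play_rows(
  series="10 0.04 -0.03 0.2 0 0 0;10 0 0 0.2 0 0 0;10 0 0 0.1 0 0 0;10 0 0 0 0 0 0",
)

```text
clock: 15.8
tcp_pos: [0.5748, -0.1108, 0.2191]
orientation: [-0.0, 0.769, 0.639, -0.0]
wrist_force: [-0.4, 0.4, -1.8]
finger_gap: 0.0129
```

Request:
play_rows(
  series="10 0 0 0.1 0 0 0;10 0 0 0.1 0 0 0;10 0 0 0 0 0 0",
)

```text
clock: 16.18
tcp_pos: [0.5749, -0.1108, 0.2172]
orientation: [-0.0, 0.769, 0.639, -0.0]
wrist_force: [0.4, 0.1, -1.9]
finger_gap: 0.013
```

Request:
play_rows(
  series="10 0 0 0.1 0 0 0;10 0 0 0.1 0 0 0;10 0 0 0 0 0 0",
)

```text
clock: 16.55
tcp_pos: [0.5749, -0.1108, 0.2152]
orientation: [-0.0, 0.769, 0.639, -0.0]
wrist_force: [-0.3, 0.1, -1.6]
finger_gap: 0.0133
```

Request:
play_rows(
  series="10 0 0 0.1 0 0 0;10 0 0 0.1 0 0 0;10 0 0 0 0 0 0",
)

```text
clock: 16.92
tcp_pos: [0.5748, -0.1108, 0.2131]
orientation: [-0.0, 0.769, 0.639, -0.0]
wrist_force: [-0.5, -0.0, -1.6]
finger_gap: 0.0131
```

Request:
play_rows(
  series="10 0 0 0.1 0 0 0;10 0 0 0.1 0 0 0;10 0 0 0 0 0 0",
)

```text
clock: 17.3
tcp_pos: [0.575, -0.1108, 0.2118]
orientation: [0.0, 0.769, 0.639, 0.0]
wrist_force: [-0.7, 0.4, 2.4]
finger_gap: 0.0133
```

Request:
play_rows(
  series="10 0 0 0.1 0 0 0;10 0 0 0.1 0 0 0;10 0 0 0 0 0 0",
)

```text
clock: 17.68
tcp_pos: [0.575, -0.1108, 0.21]
orientation: [0.0, 0.769, 0.639, 0.0]
wrist_force: [-1.6, 0.7, 5.1]
finger_gap: 0.0129
```

Request:
play_rows(
  series="10 0 0 0.1 0 0 0;10 0 0 0.1 0 0 0;10 0 0 0 0 0 0",
)

```text
clock: 18.05
tcp_pos: [0.5751, -0.1108, 0.2078]
orientation: [0.0, 0.769, 0.639, 0.0]
wrist_force: [-1.6, 0.7, 4.4]
finger_gap: 0.0135
```

Request:
play_rows(
  series="10 0 0 0.1 0 0 0;10 0 0 0.1 0 0 0;10 0 0 0 0 0 0",
)

```text
clock: 18.42
tcp_pos: [0.5751, -0.1107, 0.2058]
orientation: [0.0, 0.769, 0.639, 0.0]
wrist_force: [-0.8, 1.6, 5.9]
finger_gap: 0.0129
```

Run:
```python
from h import *
s=get_state();print(s['tcp_pos'],s['wrist_force'],s['ft_torque'])
im=cams.read_camera('side');crop(im,320,150,400,210,10,'pics/s12.png')
```

```text
[ 0.57509548 -0.11072365  0.20583723] [-0.75220855  1.63279855  5.87155559] [ 0.26596201  0.36814792 -0.03886109]
```

View pics/s12.png

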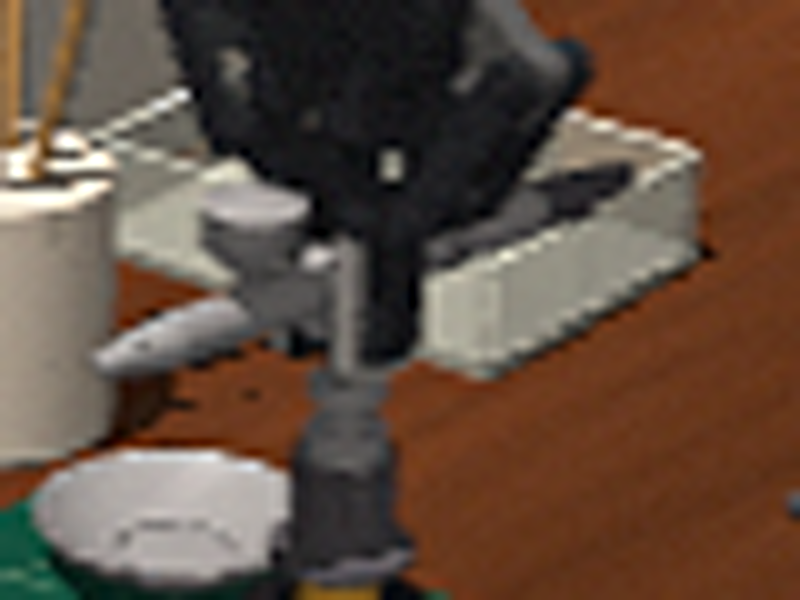

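Request:
play_rows(
  series="10 0 0 0.1 0 0 0;10 0 0 0.1 0 0 0;10 0 0 0 0 0 0",
)

```text
clock: 18.85
tcp_pos: [0.5751, -0.1107, 0.204]
orientation: [0.0, 0.769, 0.639, 0.0]
wrist_force: [-1.4, 0.4, 6.6]
finger_gap: 0.0131
```

Request:
play_rows(
  series="10 0 0 0.1 0 0 0;10 0 0 0.1 0 0 0;10 0 0 0 0 0 0",
)

```text
clock: 19.23
tcp_pos: [0.5751, -0.1107, 0.2021]
orientation: [0.0, 0.769, 0.639, 0.0]
wrist_force: [-2.2, 1.6, 7.0]
finger_gap: 0.013
```

Request:
play_rows(
  series="10 0 0 0.1 0 0 0;10 0 0 0 0 0 0",
)

```text
clock: 19.48
tcp_pos: [0.5751, -0.1107, 0.201]
orientation: [0.0, 0.769, 0.639, 0.0]
wrist_force: [-1.0, 0.9, 5.4]
finger_gap: 0.0132
```

Request:
play_rows(
  series="10 0 0 0.1 0 0 0;10 0 0 0 0 0 0",
)

```text
clock: 19.73
tcp_pos: [0.5751, -0.1108, 0.1996]
orientation: [0.0, 0.769, 0.639, 0.0]
wrist_force: [-1.4, 0.8, 5.0]
finger_gap: 0.013
```

Request:
play_rows(
  series="10 0 0 0.05 0 0 0;10 0 0 0 0 0 0",
)

```text
clock: 19.98
tcp_pos: [0.5751, -0.1108, 0.1994]
orientation: [0.0, 0.769, 0.639, 0.0]
wrist_force: [-2.2, 0.8, 6.2]
finger_gap: 0.013
```

Run:
```python
from h import *
s=get_state();print(s['tcp_pos'],s['wrist_force'],s['ft_torque'])
im=cams.read_camera('side');crop(im,320,150,400,210,10,'pics/s13.png')
```

```text
[ 0.57513798 -0.11081832  0.19936432] [-2.23016008  0.75099206  6.1646489 ] [0.22854534 0.43223509 0.00951246]
```

View pics/s13.png

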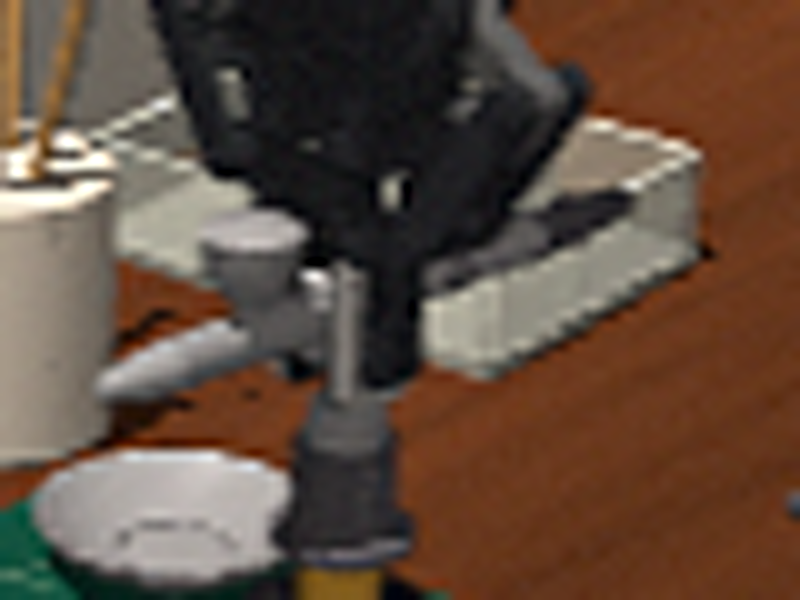

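Request:
play_rows(
  series="10 0 0 0.05 0 0 0;10 0 0 0 0 0 0",
)

```text
clock: 20.27
tcp_pos: [0.5751, -0.1108, 0.1991]
orientation: [0.0, 0.769, 0.639, 0.0]
wrist_force: [-2.2, 1.4, 7.9]
finger_gap: 0.0134
```

Request:
play_rows(
  series="10 0 0 0.05 0 0 0;10 0 0 0 0 0 0",
)

```text
clock: 20.52
tcp_pos: [0.5751, -0.1108, 0.1988]
orientation: [0.001, 0.769, 0.639, 0.0]
wrist_force: [-2.4, 1.0, 9.0]
finger_gap: 0.0131
```

Request:
play_rows(
  series="10 0 0 -0.1 0 0 0;10 0 0 -0.1 0 0 0;10 0 0 -0.1 0 0 0;10 0 0 0 0 0 0",
)

```text
clock: 21.02
tcp_pos: [0.575, -0.1108, 0.1999]
orientation: [-0.0, 0.769, 0.639, -0.0]
wrist_force: [1.0, -0.2, -4.8]
finger_gap: 0.0131
```

Request:
play_rows(
  series="10 0 0 0.1 0 0 0;10 0 0 0.1 0 0 0;10 0 0 0 0 0 0;18 0 0 0 0 0 0;25 0 0 0 0 0 0;45 0 0 0 0 0 0;45 0 0 0 0 0 0;45 0 0 0 0 0 0",
  newtons=20,
)

```text
clock: 22.02
tcp_pos: [0.5749, -0.1108, 0.1987]
orientation: [-0.0, 0.769, 0.639, -0.0]
wrist_force: [0.2, -0.5, -0.0]
finger_gap: 0.0385
```

```bash
python3 look.py w14
python3 - <<'E'
from h import *
im=cams.read_camera('side');crop(im,310,140,400,210,8,'pics/s14.png')
E
```

```text
22.025 [ 0.57489674 -0.11083982  0.19870967] [ 0.22238486 -0.48580764 -0.01428812] 0.03851238692997476
[[ 1.829e-01  9.831e-01 -1.000e-04]
 [ 9.831e-01 -1.829e-01 -1.000e-04]
 [-1.000e-04 -1.000e-04 -1.000e+00]]
cam in tool [ 0.0756263  -0.00030044 -0.124387  ] [[ 0.001 -0.957 -0.29 ]
 [ 1.     0.001 -0.001]
 [ 0.001 -0.29   0.957]]
```

View pics/s14.png

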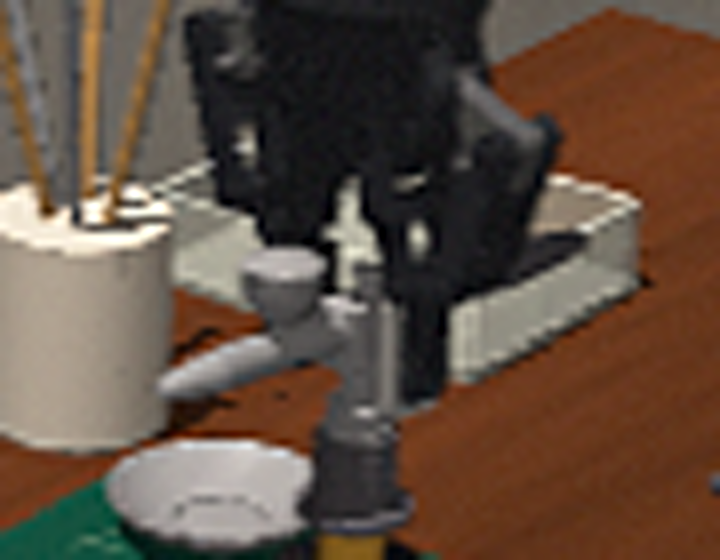

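View pics/w14.png

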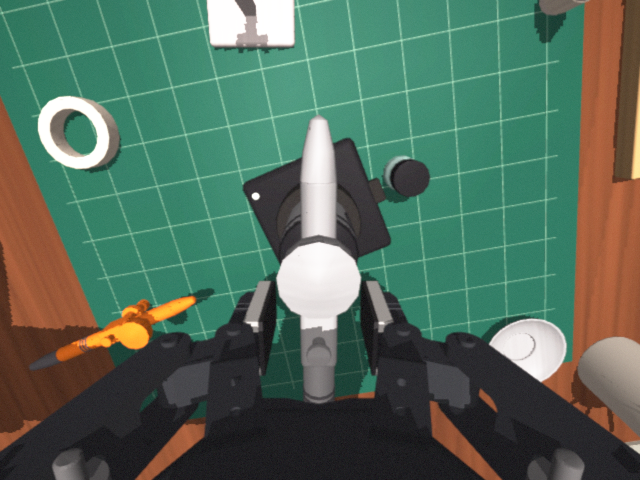

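The airbrush stands on its own and is centred between the open pads. I'll retreat straight up now.

Request:
play_rows(
  series="45 0 0 -1 0 0 0;45 0 0 -3 0 0 0;45 0 0 -4 0 0 0;45 0 0 -4 0 0 0;45 0 0 -2 0 0 0;45 0 0 0 0 0 0;45 0 0 0 0 0 0",
)

```text
clock: 23.0
tcp_pos: [0.5747, -0.1107, 0.338]
orientation: [-0.0, 0.769, 0.639, -0.0]
wrist_force: [-0.5, 0.9, -0.4]
finger_gap: 0.0382
```

```bash
python3 look.py w15
python3 - <<'E'
from h import *
im=cams.read_camera('side');crop(im,310,140,410,215,8,'pics/s15.png')
cv2.imwrite('pics/t15.png',cams.read_camera('top')[:,:,::-1])
E
```

```text
23.0 [ 0.57469609 -0.11069799  0.33801531] [-0.47144237  0.88662693 -0.42477446] 0.03815893684645593
[[ 1.828e-01  9.832e-01 -9.000e-04]
 [ 9.832e-01 -1.828e-01  3.000e-04]
 [ 1.000e-04 -9.000e-04 -1.000e+00]]
cam in tool [ 0.0755912  -0.00029596 -0.12439915] [[ 0.001 -0.957 -0.29 ]
 [ 1.     0.001 -0.001]
 [ 0.001 -0.29   0.957]]
```

View pics/s15.png

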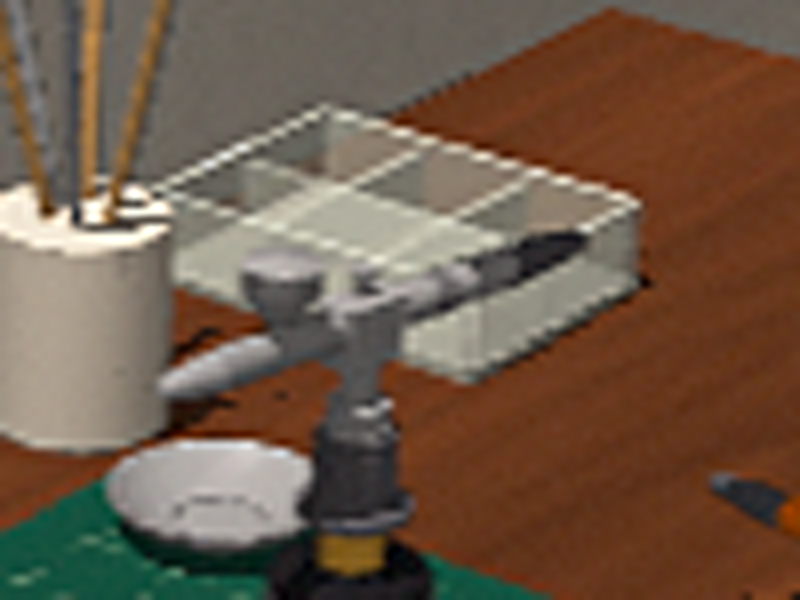

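View pics/t15.png

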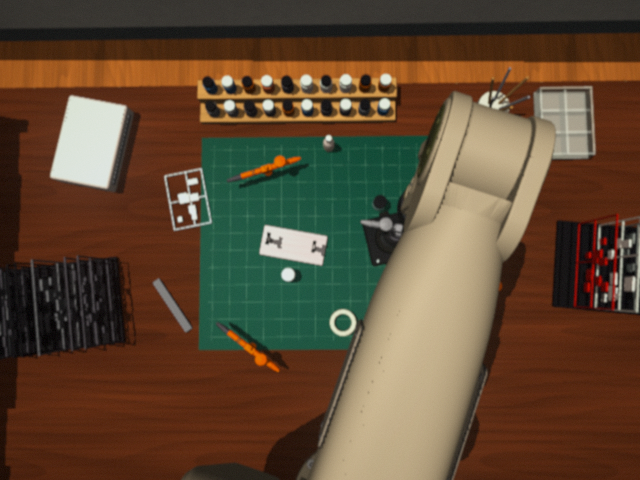

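View pics/w15.png

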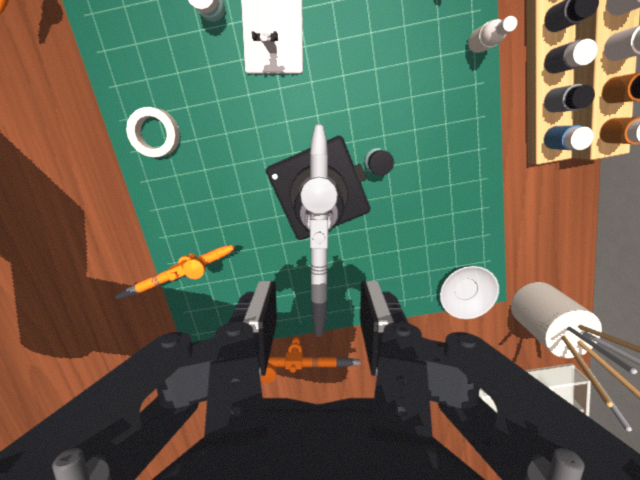

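Run:
```python
from h import *
cs=cams.get_calibration('side');u=np.array([.1828,.9832,0]);p=np.array([.5748,-.111,.1495+.052])
for x in(.082,-.094):print((proj(cs,p+x*u)-[310,140])*8)
n=ray(cs,(162/8+310,384/8+140));
# height along known vertical planes
for x,uv in((.082,(160,385)),(-.094,(585,242))):
  o,d=ray(cs,(uv[0]/8+310-.4,uv[1]/8+140-.4)); 
  # intersect with vertical plane containing airbrush axis
  nn=np.array([-u[1],u[0],0]); q=o+d*(nn@(p-o))/(nn@d); print(x,(q-p)@u,q[2])
```

```text
[145.07159172 398.08615681]
[572.81969569 241.52735799]
0.082 0.07760853400084607 0.20531226550085602
-0.094 -0.09800394822433707 0.20130755730789807
```

```bash
python3 -c "
from workcell import workorder
print(workorder.hand_in())"
```

```text
the job is handed in; nothing more can be done
None
```

I pulled the coupler sleeve back until it caught, then took the airbrush from its rest and pushed its plug home. The sleeve sprang forward, and I handed the job in at about 23 s.

- **Sleeve:** I pushed it down to its hard stop. The force rose to 15.5 N with no further movement. After I let go it stayed back by itself, seen in the side and wrist pictures.
- **Plug:** It met the spring collar about where expected, with the mouth about 170 mm above the desk. The readings rose to about 9 N, or about 11 N allowing for the airbrush's weight, so well below 25 N. About 13 mm after first contact, the side picture showed the sleeve forward again.
- **Lock test:** I commanded a 3 mm lift, but the tool rose only 1.1 mm before it was held, so the lock was holding.
- **Last pictures:** The airbrush stands free in the coupler with the gripper about 14 cm above it. In the part of the last pictures the arm did not hide, the other things look unmoved; I did not measure this.

**Disagreement:** The last side view measured the nozzle end about 4 mm higher than the handle end, about 1.3°. That is close to pixel error and to the play of the plug in the bore, so I left it.

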